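# Lap the last three shingle strips up a nest-box roof

## Task

Finish shingling the front slope of the nest box, working up from the fixed eaves course: lay the long strip, then the middle one, then the short one, each with its longer edge down the slope, centred, lying flat over the course below and leaving 34 mm of that course showing, which brings its upper edge level with the upper edge of its batten. Leave all three lying there, and do not shove the box or disturb anything else on the bench.

Things in the scene. Friction and masses are not known exactly. Their poses are not given: they have to be found in the camera images.
- nest_box: Wooden nest box, fixed, upright on the bench. Origin under the middle of its floor, z up, front faces its own -x. Carcass 170 mm wide, x -75 to +60 mm; hip roof from eaves 218 mm wide at x -95, 115 mm high, its front slope rising towards +x at 35.5 deg. Behind the roof, x +60 to +74, an upright backboard 130 mm wide, 278 mm high.
- roof_ridge (a point): Middle of the roof's 64 mm wide top edge, at the backboard, 225 mm above the bench. Four battens 12 mm wide, 8 mm thick, 34.5 mm apart, cross the front slope below it: the lowest is under the eaves course, the others each take the upper edge of one loose strip. The slope is otherwise bare.
- eaves_course: First shingle strip, already pinned along the eaves, at 25.5 deg to the bench: longer edge 214, shorter 169, width 54, 6 mm thick. Origin at the middle of its underside; x along its width, up the slope, y along its length (horizontal), z out of its upper face. Rightly laid, the loose strips lie parallel to it, axes alike, origins at (34, 0, 6) long, (68, 0, 12) middle, (102, 0, 18) mm short in this frame.
- eaves_tail (a point): Middle of the lower (longer) edge of the eaves course, half way through its thickness: (-27, 0, 3) mm in its frame. Each course rests on the one below along its lower 20 mm and on its batten at its upper edge.
- strip_long: The longest loose shingle strip: rough-sawn, mitred ends, longer edge 186 mm, shorter edge 142 mm, 54 mm wide between those two parallel edges, 6 mm thick, about 38 g. Starts flat on the bench. Origin at the middle of its underside; x across its width from the longer towards the shorter edge, y along its length, z out of its upper face. It stays where it is laid on the roof.
- strip_long_tail (a point): Middle of its longer edge, half way through its thickness: (-27, 0, 3) mm in its frame. This edge goes down the slope.
- strip_long_head (a point): Middle of its shorter edge, half way through its thickness: (27, 0, 3) mm in its frame.
- strip_mid: The middle-sized loose shingle strip: rough-sawn, mitred ends, longer edge 158 mm, shorter edge 114 mm, 54 mm wide between those two parallel edges, 6 mm thick, about 31 g. Starts flat on the bench. Origin at the middle of its underside; x across its width from the longer towards the shorter edge, y along its length, z out of its upper face. It stays where it is laid on the roof.
- strip_mid_tail (a point): Middle of its longer edge, half way through its thickness: (-27, 0, 3) mm in its frame. This edge goes down the slope.
- strip_mid_head (a point): Middle of its shorter edge, half way through its thickness: (27, 0, 3) mm in its frame.
- strip_short: The shortest loose shingle strip: rough-sawn, mitred ends, longer edge 130 mm, shorter edge 86 mm, 54 mm wide between those two parallel edges, 6 mm thick, about 24 g. Starts flat on the bench. Origin at the middle of its underside; x across its width from the longer towards the shorter edge, y along its length, z out of its upper face. It stays where it is laid on the roof.
- strip_short_tail (a point): Middle of its longer edge, half way through its thickness: (-27, 0, 3) mm in its frame. This edge goes down the slope.
- strip_short_head (a point): Middle of its shorter edge, half way through its thickness: (27, 0, 3) mm in its frame.
- glue_bottle: Standing glue bottle, 48 mm across, 150 mm high; origin under its middle. Bystander.
- pin_jar: Standing screw-top jar, 44 mm across, 70 mm high; origin under its middle. Bystander.
- sanding_block: Cork sanding block 62 x 100 x 34 mm; origin under its middle, long side along y. Bystander.
- try_square: Try square lying flat: stock 110 x 22 x 16 mm along x about the origin (on its underside), blade 30 mm wide reaching 150 mm to +y at x +40. Bystander.
- pin_hammer: Small hammer lying along x, 240 mm long, handle to -x, head 90 mm across, 26 mm high. Bystander.
- pencil: Carpenter's pencil lying along y, 170 mm long, 7 mm thick; origin under its middle. Bystander.
- offcut: Plain rectangular offcut 45 x 105 x 9 mm, long side along y; origin under its middle. Bystander: not a shingle.
Not all that is in view belongs to the job. What is shaped like the strip_mid but purple is not meant.

How it is judged (in metres and radians):
On the way, in this order (a step that is already met when the one before it is completed fails the run):
1. the long strip lies in place on the roof, let go (x of strip_long_tail in the frame of eaves_course between 0.003 and 0.011 m and y of strip_long_tail in the frame of eaves_course between -0.006 and 0.006 m and y of strip_long_head in the frame of eaves_course between -0.006 and 0.006 m and z of strip_long_tail in the frame of eaves_course between 0.006 and 0.012 m and z of strip_long_head in the frame of eaves_course between 0.006 and 0.012 m and x of strip_long_head in the frame of eaves_course above 0.034 m and angle between the y axis of strip_long and the y axis of eaves_course, either way round below 0.06 rad and contact force between the fingers and strip_long below 0.2 N), for 0.2 s.
2. the middle strip lies in place on the roof, let go (x of strip_mid_tail in the frame of eaves_course between 0.037 and 0.045 m and y of strip_mid_tail in the frame of eaves_course between -0.006 and 0.006 m and y of strip_mid_head in the frame of eaves_course between -0.006 and 0.006 m and z of strip_mid_tail in the frame of eaves_course between 0.012 and 0.018 m and z of strip_mid_head in the frame of eaves_course between 0.012 and 0.018 m and x of strip_mid_head in the frame of eaves_course above 0.068 m and angle between the y axis of strip_mid and the y axis of eaves_course, either way round below 0.06 rad and contact force between the fingers and strip_mid below 0.2 N), for 0.2 s.
3. the short strip lies in place on the roof, let go (x of strip_short_tail in the frame of eaves_course between 0.071 and 0.079 m and y of strip_short_tail in the frame of eaves_course between -0.006 and 0.006 m and y of strip_short_head in the frame of eaves_course between -0.006 and 0.006 m and z of strip_short_tail in the frame of eaves_course between 0.018 and 0.024 m and z of strip_short_head in the frame of eaves_course between 0.018 and 0.024 m and x of strip_short_head in the frame of eaves_course above 0.102 m and angle between the y axis of strip_short and the y axis of eaves_course, either way round below 0.06 rad and contact force between the fingers and strip_short below 0.2 N), for 0.2 s.
At the end, for the whole second after the job is handed in: All three strips lie at rest on the front slope: longer edges 34, 68 and 102 mm (each within 4 mm) up from the lower edge of the eaves course, long edge down, centred within 6 mm, parallel to it within 0.06 rad, each lapped flat on the course below within 3 mm (x of strip_long_tail in the frame of eaves_course between 0.003 and 0.011 m and y of strip_long_tail in the frame of eaves_course between -0.006 and 0.006 m and y of strip_long_head in the frame of eaves_course between -0.006 and 0.006 m and z of strip_long_tail in the frame of eaves_course between 0.006 and 0.012 m and z of strip_long_head in the frame of eaves_course between 0.006 and 0.012 m and x of strip_long_head in the frame of eaves_course above 0.034 m and angle between the y axis of each of strip_long, strip_mid, strip_short and the y axis of eaves_course, either way round below 0.06 rad and linear speed of each of strip_long, strip_mid, strip_short below 0.01 m/s and x of strip_mid_tail in the frame of eaves_course between 0.037 and 0.045 m and y of strip_mid_tail in the frame of eaves_course between -0.006 and 0.006 m and y of strip_mid_head in the frame of eaves_course between -0.006 and 0.006 m and z of strip_mid_tail in the frame of eaves_course between 0.012 and 0.018 m and z of strip_mid_head in the frame of eaves_course between 0.012 and 0.018 m and x of strip_mid_head in the frame of eaves_course above 0.068 m and x of strip_short_tail in the frame of eaves_course between 0.071 and 0.079 m and y of strip_short_tail in the frame of eaves_course between -0.006 and 0.006 m and y of strip_short_head in the frame of eaves_course between -0.006 and 0.006 m and z of strip_short_tail in the frame of eaves_course between 0.018 and 0.024 m and z of strip_short_head in the frame of eaves_course between 0.018 and 0.024 m and x of strip_short_head in the frame of eaves_course above 0.102 m); the robot touches nothing.
It fails at once if a bystander (bottle, jar, sanding block, square, hammer, pencil, offcut) is moved more than 30 mm (distance of any of glue_bottle, pin_jar, sanding_block, try_square, pin_hammer, pencil, offcut from where it was at the start of the episode above 0.03 m).
It fails at once if the nest box is shoved with more than 80 N (contact force between anything else and nest_box above 80 N).
It also fails if it takes over 72 s, if anything falls off the work surface, if the arm or the gripper's body presses on something with over 40 N, if the wrist force passes 120 N, or if a joint passes its speed limit or range.

## Robot

A 7-joint arm with a two-finger parallel gripper is mounted at the origin on the work surface. World frame = base frame: x ahead of the robot, y to its left, z up, the work surface at z = 0. Lengths are in m, angles in degrees, forces in N, time in s.
With the tool pointing down it reaches from about 0.4 to 0.875 m from the base axis. Payload 4.4 kg.
Tool frame: the origin (TCP) lies midway between the tips of the shut fingers; the grasp point (between the pads) lies pinch_z behind it (pinch_z is the distance from the TCP to the grasp point, in m); x points along the fingers, y is the direction in which the jaws open and shut, and the axes are right-handed (so a half turn about x gives the same grasp; the last joint's range is limited). The gripper opens to 85 mm and grips with 20 to 120 N. Pads are 22 mm wide; open, the fingers measure 114 mm over their backs; the gripper's body (76 mm by 85 mm) begins 54 mm behind the grasp point. The pads swing forward as they close: fully open they stand 13 mm farther back than shut.
Start: joints at [-79.802, 36.005, 2.206, 86.941, -1.547, 57.084, -1.146], TCP at [0.157, 0.631, 0.231] pointing down, gripper open.
Joint ranges: [-175.42, 175.42], [-21.48, 121.26], [-71.46, 75.88], [10.55, 141.38], [-63.04, 243.04], [13.31, 113.54], [-168.57, 168.57]. Speed limits (degrees/s): [147.25, 147.25, 180, 180, 180, 180, 180].

## Interface

Orientations are given as a 3x3 rotation matrix whose columns are the frame's x, y, z axes.
In Python, from station import read_state, camera, sign_off, pinch_z gives the robot as it stands.
- The arm moves only by the tool send_rows, never from a script. Its argument "commands" is a list of rows, each a list of 3 entries, a list of its own where there are three numbers: the shift along the tool's x, y, z as a fraction of full scale, then the turn about the tool's x as a fraction of full scale, then the opening, from 0 (shut) to 1 (fully open). A call has 1 to 5 rows; each row is the pose to reach, as a shift and turn from the pose commanded when the call began, along the tool's axes at that moment; what a row does not reach only later rows make up. Full scale, the value 1, is 100 mm for a shift and 30 degrees for a turn. A row lasts 1/8 s, in which the tool goes at most 62.5 mm and 10.7 degrees, less where a joint would pass 70% of its speed; a pose out of reach is approached as far as the arm can. A call with a number of a shift or a turn outside -1 to 1 is refused whole. A call with a gripper value outside its range is refused whole. The fingers move at their own pace and stop on an object; "newtons" is the grip in N (left out, the last holds). Time passes only in rows, so rows that repeat a pose let the fingers close. It gives the time, the measured TCP pose, the force and the opening at its end, in the units of the state.
- read_state(): the state, without advancing time (a new reading comes with each control period).
- camera(name): name is "scene" or "side" or "wrist"; returns a dict with "color" (480x640x3 uint8, red, green, blue), "fx", "fy", "cx", "cy" (pixels), "R" (3x3) and "t" (3): a world point X has camera coordinates R X + t. Camera axes: x right, y down, z forward; pixel columns grow to the right and rows downward; lengths in m; the calibration is good to about 2 mm. A picture is of the moment at which its call begins. There is no depth.
- sign_off(): hands the job in, once; it reports no verdict.
The state is a dict: "clock": time; "joints": joint angles; "qd": joint speeds; "tau": joint torques, N m; "tool_pos": TCP position; "orientation": TCP orientation; "ft_force": force on the tool from outside, world axes, zero at the start; "ft_torque": the same for the moment, N m; "grip_width": opening from 0.0 (shut) to 1.0 (fully open).
Only numpy, scipy, OpenCV 4.12 (cv2) and the standard library are available. Lean on these libraries where they do the work, as an engineer would, in place of code of your own. Each camera call takes 0.05 s, during which the arm holds its last target.

## Working session

There is one attempt and no reset: what is moved stays moved. The work goes in short steps, Python scripts to look and compute and a tool call to move; the robot and the scene stay as the last step left them, time stands still between calls to the robot, and variables do not carry over. Pictures are saved under pics/ and viewed, and the job is handed in when it is done.

Besides the shell and the picture viewer there is one more tool, called after ">>>" as name(argument=value, ...) on one line, values as JSON. send_rows: Moves the arm, as the interface text tells. Its arguments: {"type":"object","properties":{"commands":{"type":"array","items":{"type":"array"}},"newtons":{"type":"number"}},"required":["commands"]}

```bash
ls; mkdir -p pics; python3 - <<'E'
from station import *
import cv2
s=read_state(); print(s, pinch_z)
for n in ["scene","side","wrist"]:
    c=camera(n); cv2.imwrite(f"pics/{n}0.png",c["color"][:,:,::-1]); print(n,c["fx"],c["fy"],c["cx"],c["cy"],c["R"],c["t"])
E
```

```text
pics
{'clock': 0.0, 'joints': array([-79.80207834,  36.05976926,   2.20325257,  86.99618501,
        -1.54730374,  57.08386076,  -1.14633248]), 'qd': array([-0.06241989,  0.02189986, -0.04452635, -0.02938798,  0.00504965,
        0.03488493,  0.04451168]), 'tau': array([-1.81081253e-05, -5.63404548e+01,  1.22604623e+00, -1.93447298e+01,
        1.09441139e-02,  1.04181041e-02,  2.06531001e-05]), 'tool_pos': array([0.15672236, 0.63017523, 0.23037863]), 'orientation': array([[-4.35987274e-04,  2.41398749e-01,  9.70425914e-01],
       [-1.87176109e-03,  9.70424109e-01, -2.41399141e-01],
       [-9.99998153e-01, -1.92165242e-03,  2.87482245e-05]]), 'ft_force': array([ 0.55718205,  0.02522494, -0.07475778]), 'ft_torque': array([-0.0128175 ,  0.03028134, -0.01394718]), 'grip_width': 0.9952566410576709} 0.0187
scene 548.768150122147 548.768150122147 308.4140546569838 251.8403390491235 [[ 0.01536492  0.99987477 -0.00378988]
 [ 0.79972325 -0.01456416 -0.60019214]
 [-0.60017217  0.00619105 -0.79984688]] [-0.03355439 -0.28125642  1.90055993]
side 599.8512602005884 599.8512602005884 322.13900272236816 241.78387429611846 [[ 0.73448487 -0.67827584 -0.02176834]
 [-0.37961775 -0.38406505 -0.84165575]
 [ 0.5625143   0.62644706 -0.53957551]] [-0.33901764  0.32569643  1.3364464 ]
wrist 348.4109369745688 348.4109369745688 316.6515541160456 238.98504958962423 [[ 2.41651734e-01  9.70362727e-01 -7.85265368e-04]
 [ 9.29899501e-01 -2.31343676e-01  2.85949335e-01]
 [ 2.77292911e-01 -6.98303706e-02 -9.58244416e-01]] [-0.64918239 -0.03728855  0.37743595]
```

View pics/scene0.png

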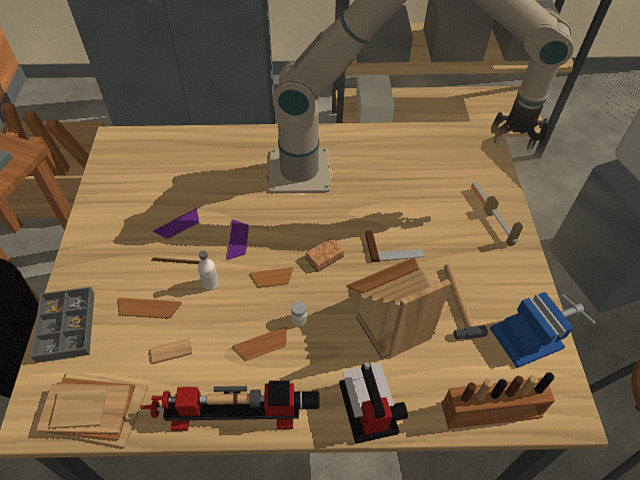

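View pics/side0.png

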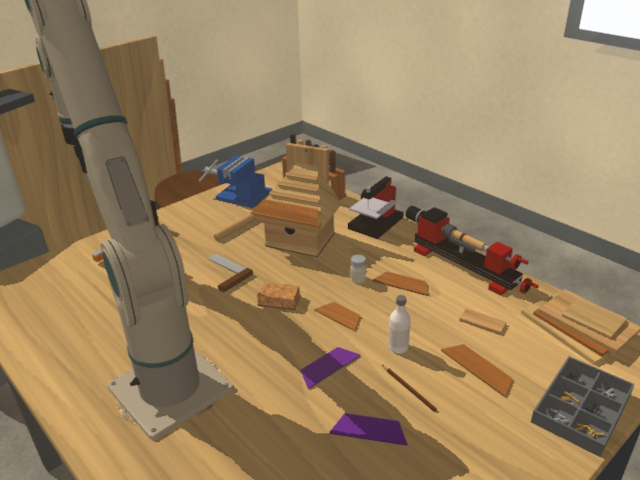

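View pics/wrist0.png

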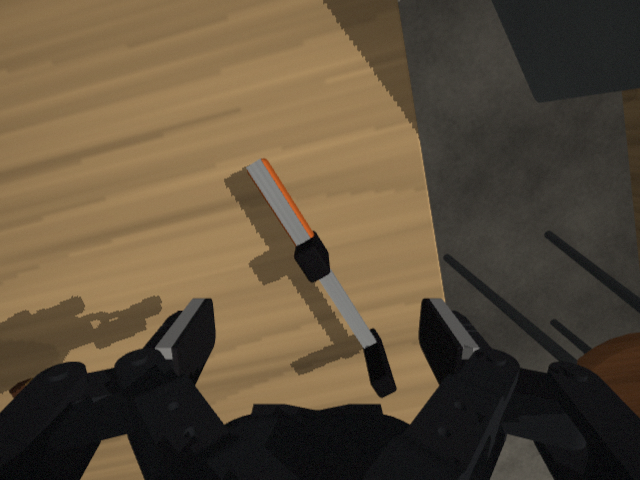

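Scene: the orange strips are at about (149,308) long, (260,344) mid, (271,277) short. The box is at (400,305), with its eaves course facing the robot.

```bash
python3 - <<'E'
import cv2,numpy as np
s=cv2.imread("pics/scene0.png"); d=cv2.imread("pics/side0.png")
cv2.imwrite("pics/z1.png",cv2.resize(s[245:365,340:460],(800,800)[:2],interpolation=cv2.INTER_CUBIC)[:600] if 0 else cv2.resize(s[245:360,335:465],None,fx=5,fy=5,interpolation=cv2.INTER_CUBIC))
cv2.imwrite("pics/z2.png",cv2.resize(d[140:255,235:355],None,fx=5,fy=5,interpolation=cv2.INTER_CUBIC))
for nm,im,cs in [("scene",s,[(149,308),(260,344),(271,277),(240,240),(390,274)]),("side",d,[(479,367),(402,281),(340,316),(290,215)])]:
    hsv=cv2.cvtColor(im,cv2.COLOR_BGR2HSV)
    for c in cs: print(nm,c,hsv[c[1],c[0]],im[c[1],c[0]])
print(cv2.cvtColor(s,cv2.COLOR_BGR2HSV)[320,100:105])
E
```

```text
scene (149, 308) [ 13 162 140] [ 51  89 140]
scene (260, 344) [ 13 161 147] [ 54  93 147]
scene (271, 277) [ 12 163 144] [ 52  89 144]
scene (240, 240) [145 175  64] [64 20 56]
scene (390, 274) [ 13 156 118] [ 46  78 118]
side (479, 367) [ 14 175 156] [ 49  98 156]
side (402, 281) [ 13 169 161] [ 54 100 161]
side (340, 316) [ 14 176 171] [ 53 107 171]
side (290, 215) [ 14 172 142] [ 46  90 142]
[[ 18 127 167]
 [ 17 121 167]
 [ 18 121 168]
 [ 18 117 166]
 [ 17 120 168]]
```

View pics/z1.png

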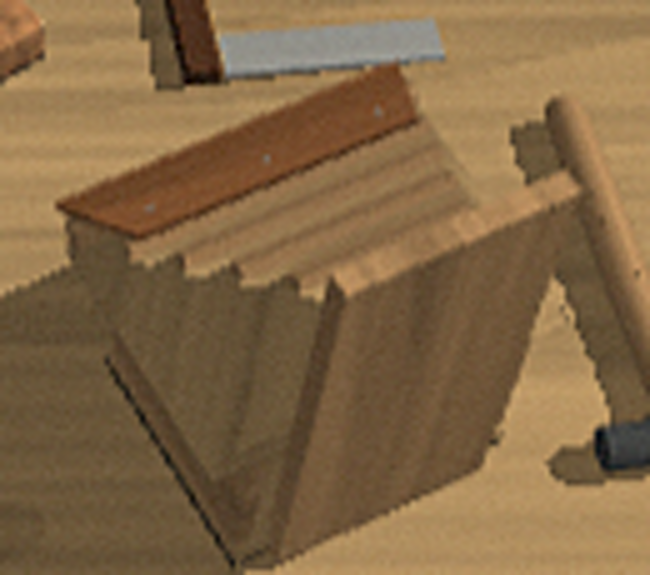

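View pics/z2.png

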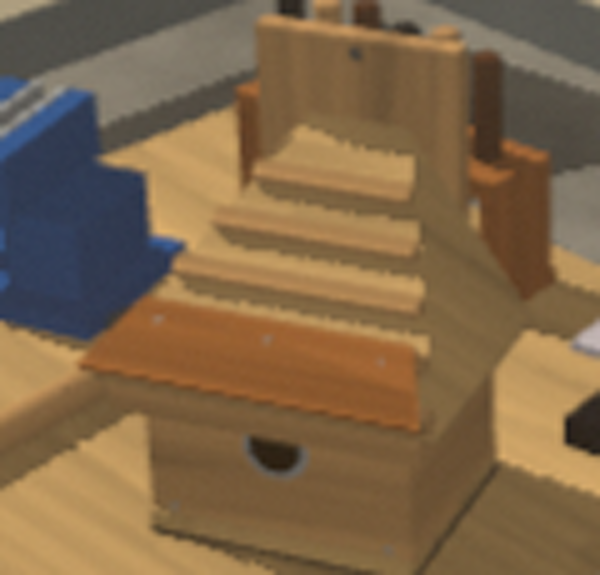

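```bash
cat > h.py <<'E'
import cv2,numpy as np
from station import *
from scipy.optimize import least_squares
DIM=dict(eaves=(214,169),long=(186,142),mid=(158,114),short=(130,86))
def prism(n):
    a,b=DIM[n]; P=[(-27,-a/2),(27,-b/2),(27,b/2),(-27,a/2)]
    return np.array([(x,y,z) for z in (0,6) for x,y in P])/1000
def Rm(yaw,pitch=0):
    c,s=np.cos(yaw),np.sin(yaw); cp,sp=np.cos(pitch),np.sin(pitch)
    return np.array([[c,-s,0],[s,c,0],[0,0,1]])@np.array([[cp,0,-sp],[0,1,0],[sp,0,cp]])
def proj(c,P):
    q=P@np.array(c["R"]).T+np.array(c["t"])
    return np.c_[c["fx"]*q[:,0]/q[:,2]+c["cx"],c["fy"]*q[:,1]/q[:,2]+c["cy"]]
def ray(c,u,v,z):
    R=np.array(c["R"]);o=-R.T@np.array(c["t"]); d=R.T@np.array([(u-c["cx"])/c["fx"],(v-c["cy"])/c["fy"],1])
    return o+d*(z-o[2])/d[2]
def omask(c,smin=140,vmin=60):
    hsv=cv2.cvtColor(c["color"],cv2.COLOR_RGB2HSV)
    return cv2.inRange(hsv,(9,smin,vmin),(16,255,255))
def blob(m,pt):
    n,l,st,ce=cv2.connectedComponentsWithStats(m)
    ys,xs=np.nonzero(l); k=np.argmin((xs-pt[0])**2+(ys-pt[1])**2)
    # largest comp within 12px
    d2=(xs-pt[0])**2+(ys-pt[1])**2; ids=np.unique(l[ys[d2<144],xs[d2<144]]); i=max(ids,key=lambda j:st[j,4])
    b=(l==i).astype(np.uint8)
    return b,max(cv2.findContours(b,cv2.RETR_EXTERNAL,cv2.CHAIN_APPROX_NONE)[0],key=len)[:,0,:].astype(float)
def fit(n,obs,p0,pitch=0,fixz=None):
    V=prism(n)
    def pts(p): 
        z=p[3] if fixz is None else fixz
        return V@Rm(p[2],pitch).T+np.array([p[0],p[1],z])
    def res(p):
        r=[]
        for c,ct in obs:
            h=cv2.convexHull(proj(c,pts(p)).astype(np.float32))
            r+=[cv2.pointPolygonTest(h,(float(a),float(b)),True)-0.4 for a,b in ct]
        return np.array(r)
    s=least_squares(res,p0,diff_step=1e-4,x_scale=[.01,.01,.05,.01][:len(p0)],loss="soft_l1",method="trf")
    return s.x,np.sqrt(np.mean(s.fun**2)),pts(s.x)
E
python3 - <<'E'
from h import *
S=camera("scene");D=camera("side")
seeds=dict(long=((149,308),(479,367)),mid=(( 260,344),(402,281)),short=((271,277),(340,316)))
mS,mD=omask(S),omask(D)
import math
vs=S["color"][:,:,::-1].copy();vd=D["color"][:,:,::-1].copy()
for n,(a,b) in seeds.items():
    bs,cs=blob(mS,a);bd,cd=blob(mD,b); cen=ray(S,*cs.mean(0),0.003)
    best=[]
    for obs in ([(S,cs),(D,cd)],[(S,cs)],[(D,cd)]):
        rs=[fit(n,obs,[cen[0],cen[1],y],fixz=0) for y in np.arange(0,2*math.pi,math.pi/6)]
        r=min(rs,key=lambda r:r[1]); best.append(r); print(n,len(cs),len(cd),r[0].round(4),np.degrees(r[0][2]).round(1),r[1].round(2))
    for c,v in((S,vs),(D,vd)): cv2.polylines(v,[cv2.convexHull(proj(c,best[0][2]).astype(np.float32)).astype(int)],True,(0,255,0))
bs,cs=blob(mS,(390,274));bd,cd=blob(mD,(290,215))
cen=ray(S,*cs.mean(0),0.13)
for obs in ([(S,cs),(D,cd)],[(S,cs)],[(D,cd)]):
    r=fit("eaves",obs,[cen[0],cen[1],-0.4,0.13],np.radians(25.5)); 
    print("eaves",len(cs),len(cd),r[0].round(4),np.degrees(r[0][2]),r[1])
    if len(obs)==2:
        for c,v in((S,vs),(D,vd)): cv2.polylines(v,[cv2.convexHull(proj(c,r[2]).astype(np.float32)).astype(int)],True,(0,255,0))
cv2.imwrite("pics/f1.png",cv2.resize(vs[180:380,80:480],None,fx=2,fy=2));cv2.imwrite("pics/f2.png",cv2.resize(vd[180:430,200:560],None,fx=2,fy=2))
E
```

```text
long 143 154 [ 0.5459 -0.4364 -0.0918] -5.3 0.33
long 143 154 [ 0.546  -0.4358 -0.0913] -5.2 0.38
long 143 154 [ 0.5458 -0.4367  6.1919] 354.8 0.27
mid 127 121 [ 0.6672 -0.1022  0.375 ] 21.5 0.36
mid 127 121 [ 0.6669 -0.1019  0.375 ] 21.5 0.38
mid 127 121 [ 0.6676 -0.1028  0.3717] 21.3 0.31
short 101 100 [ 0.4479 -0.0817  6.415 ] 367.6 0.34
short 101 100 [ 0.4474 -0.0815  0.137 ] 7.8 0.37
short 101 100 [ 0.4483 -0.0818  0.1282] 7.3 0.28
eaves 153 153 [0.5421 0.2312 0.4365 0.1377] 25.008054218684624 0.40138048848143865
eaves 153 153 [0.5326 0.235  0.4393 0.1246] 25.16860537933492 0.4061256243276248
eaves 153 153 [0.5366 0.2229 0.4344 0.143 ] 24.89000151945125 0.2848915292993724
```

View pics/f1.png

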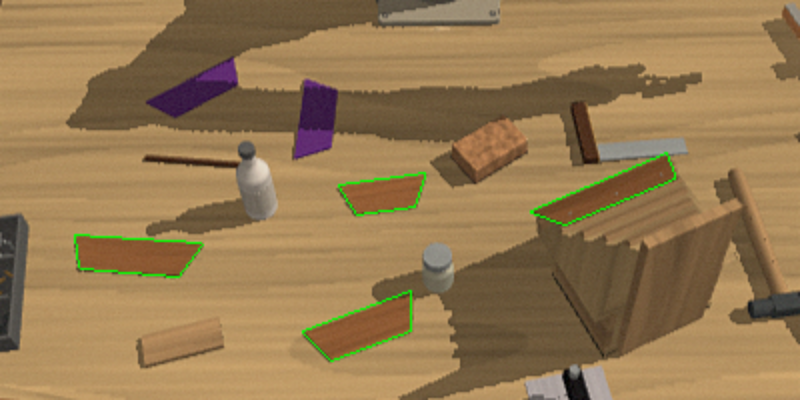

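View pics/f2.png

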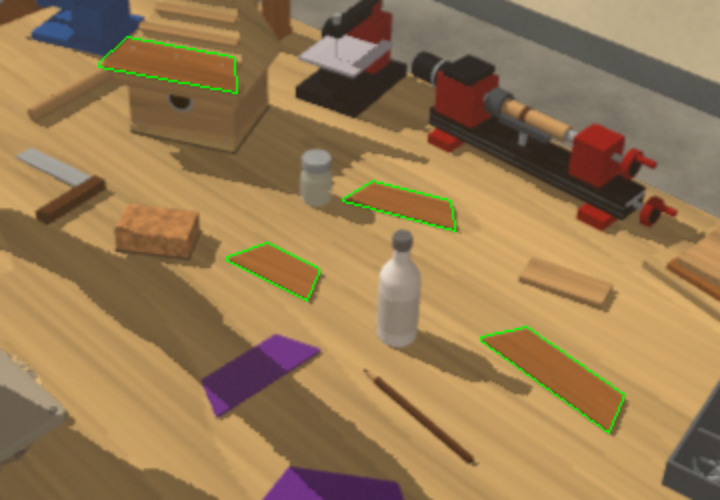

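```bash
cat >> h.py <<'E'
def plan(wps,s=None):
    s=s or read_state(); p=np.array(s["tool_pos"]);R=np.array(s["orientation"]); yaw=np.degrees(np.arctan2(R[1,1],R[0,1]))
    print("now",p.round(4),"yaw",yaw.round(2),"tilt",R[2,0].round(5),"F",np.array(s["ft_force"]).round(1),"grip",round(s["grip_width"],3),"t",round(s["clock"],2),"J",np.array(s["joints"]).round(0))
    for w in wps:
        w=np.array(w,float); first=True
        while first or np.linalg.norm(w[:3]-p)>1e-6 or abs((w[3]-yaw))>1e-3:
            first=False
            y=np.radians(yaw); A=np.array([[0,0,-1],[np.cos(y),np.sin(y),0],[np.sin(y),-np.cos(y),0]])
            d=A@(w[:3]-p)/0.1; t=-(w[3]-yaw)/30
            f=min(1,1/max(abs(d).max(),1e-9),1/max(abs(t),1e-9))
            n=max(np.ceil(np.linalg.norm(d*f)/.625),np.ceil(abs(t*f)*30/10.7))
            dd=(d*f).round(3); tt=round(t*f,3)
            p=p+A.T@dd*0.1 if f<1 else w[:3].copy(); yaw=yaw-tt*30 if f<1 else w[3]
            print("  call",dd.tolist(),tt,"rows",int(n)," ->",p.round(3),round(yaw,1))
E
python3 - <<'E'
from h import *
plan([(0.42,0.15,0.33,40),(0.546,-0.436,0.12,-5.3)])
c=camera("scene")
for u,v in [(298,325),(210,288)]: print(ray(c,u,v,0))
E
```

```text
now [0.1568 0.6305 0.2309] yaw 76.03 tilt -1.0 F [ 0.4 -0.   0.1] grip 1.001 t 0.25 J [-80.  36.   2.  87.  -2.  57.  -1.]
  call [-0.246, -1.0, 0.922] 0.298 rows 3  -> [0.222 0.511 0.255] 67.1
  call [-0.231, -0.792, 1.0] 0.28 rows 3  -> [0.283 0.399 0.279] 58.7
  call [-0.209, -0.577, 1.0] 0.253 rows 2  -> [0.339 0.298 0.299] 51.1
  call [-0.195, -0.412, 1.0] 0.237 rows 2  -> [0.391 0.203 0.319] 44.0
  call [-0.11, -0.16, 0.585] 0.133 rows 1  -> [0.42 0.15 0.33] 40.0
  call [0.396, -0.529, 1.0] 0.285 rows 2  -> [0.444 0.039 0.29 ] 31.4
  call [0.371, -0.35, 1.0] 0.267 rows 2  -> [ 0.466 -0.064  0.253] 23.4
  call [0.357, -0.2, 1.0] 0.257 rows 2  -> [ 0.488 -0.164  0.218] 15.7
  call [0.351, -0.063, 1.0] 0.252 rows 2  -> [ 0.509 -0.262  0.182] 8.2
  call [0.352, 0.069, 1.0] 0.253 rows 2  -> [ 0.53  -0.36   0.147] 0.6
  call [0.273, 0.156, 0.763] 0.196 rows 2  -> [ 0.546 -0.436  0.12 ] -5.3
[ 0.60763226 -0.00492841  0.        ]
[ 0.47964858 -0.26277007  0.        ]
```

>>> send_rows(commands=[[[-0.25, -1.0, 0.92], 0.3, 1], [[-0.25, -1.0, 0.92], 0.3, 1], [[-0.25, -1.0, 0.92], 0.3, 1]])

```text
clock: 0.68
tool_pos: [0.2253, 0.5079, 0.2573]
orientation: [[0.002, 0.396, 0.918], [-0.001, 0.918, -0.396], [-1.0, -0.0, 0.002]]
ft_force: [-0.7, -0.1, 0.2]
grip_width: 0.997
```

```bash
python3 - <<'E'
from h import *
plan([(0.42,0.15,0.33,40),(0.546,-0.436,0.26,-5.3)])
E
```

```text
now [0.2253 0.5079 0.2573] yaw 66.7 tilt -1.0 F [-0.7 -0.1  0.2] grip 0.997 t 0.68 J [-72.  27.   5. 101.  -3.  53.   0.]
  call [-0.227, -0.785, 1.0] 0.278 rows 3  -> [0.286 0.396 0.28 ] 58.4
  call [-0.206, -0.573, 1.0] 0.252 rows 2  -> [0.341 0.295 0.301] 50.8
  call [-0.192, -0.409, 1.0] 0.236 rows 2  -> [0.393 0.2   0.32 ] 43.7
  call [-0.102, -0.15, 0.55] 0.124 rows 1  -> [0.42 0.15 0.33] 40.0
  call [0.132, -0.529, 1.0] 0.285 rows 2  -> [0.444 0.039 0.317] 31.4
  call [0.124, -0.35, 1.0] 0.267 rows 2  -> [ 0.466 -0.064  0.304] 23.4
  call [0.119, -0.2, 1.0] 0.257 rows 2  -> [ 0.488 -0.164  0.292] 15.7
  call [0.117, -0.063, 1.0] 0.252 rows 2  -> [ 0.509 -0.262  0.281] 8.2
  call [0.117, 0.069, 1.0] 0.253 rows 2  -> [ 0.53  -0.36   0.269] 0.6
  call [0.091, 0.156, 0.763] 0.196 rows 2  -> [ 0.546 -0.436  0.26 ] -5.3
```

>>> send_rows(commands=[[[-0.23, -0.8, 1.0], 0.28, 1], [[-0.23, -0.8, 1.0], 0.28, 1], [[-0.23, -0.8, 1.0], 0.28, 1]])

```text
clock: 1.05
tool_pos: [0.2855, 0.3957, 0.2803]
orientation: [[0.002, 0.526, 0.85], [-0.0, 0.85, -0.526], [-1.0, 0.001, 0.001]]
ft_force: [-1.6, 1.2, 0.4]
grip_width: 1.001
```

>>> send_rows(commands=[[[-0.2, -0.57, 1.0], 0.25, 1], [[-0.2, -0.57, 1.0], 0.25, 1]])

```text
clock: 1.3
tool_pos: [0.339, 0.2983, 0.2996]
orientation: [[0.0, 0.626, 0.78], [0.001, 0.78, -0.626], [-1.0, 0.001, -0.0]]
ft_force: [0.7, 0.0, -0.3]
grip_width: 1.003
```

>>> send_rows(commands=[[[-0.2, -0.4, 1.0], 0.24, 1], [[-0.2, -0.4, 1.0], 0.24, 1]])

```text
clock: 1.55
tool_pos: [0.3925, 0.2036, 0.3199]
orientation: [[0.001, 0.721, 0.693], [0.001, 0.693, -0.721], [-1.0, 0.001, 0.0]]
ft_force: [1.1, 0.3, 0.6]
grip_width: 1.002
```

>>> send_rows(commands=[[[-0.1, -0.15, 0.55], 0.12, 1]])

```text
clock: 1.68
tool_pos: [0.4194, 0.1551, 0.3297]
orientation: [[0.001, 0.761, 0.649], [0.001, 0.649, -0.761], [-1.0, 0.001, -0.001]]
ft_force: [0.9, 1.3, -0.7]
grip_width: 0.998
```

>>> send_rows(commands=[[[0.13, -0.53, 1.0], 0.28, 1], [[0.13, -0.53, 1.0], 0.28, 1]])

```text
clock: 1.92
tool_pos: [0.4441, 0.0429, 0.3164]
orientation: [[0.001, 0.849, 0.529], [0.0, 0.529, -0.849], [-1.0, 0.001, 0.001]]
ft_force: [0.9, 0.5, -0.2]
grip_width: 0.999
```

```bash
python3 - <<'E'
from h import *
plan([(0.546,-0.436,0.18,-5.3)])
E
```

```text
now [0.4441 0.0429 0.3164] yaw 31.93 tilt -1.0 F [ 0.9  0.5 -0.2] grip 0.999 t 1.93 J [-29.  14.  25. 111.  -7.  56.  31.]
  call [0.296, -0.363, 1.0] 0.27 rows 2  -> [ 0.466 -0.061  0.287] 23.8
  call [0.285, -0.209, 1.0] 0.259 rows 2  -> [ 0.488 -0.161  0.258] 16.1
  call [0.279, -0.071, 1.0] 0.254 rows 2  -> [ 0.508 -0.259  0.23 ] 8.4
  call [0.279, 0.062, 1.0] 0.254 rows 2  -> [ 0.529 -0.357  0.202] 0.8
  call [0.225, 0.157, 0.791] 0.204 rows 2  -> [ 0.546 -0.436  0.18 ] -5.3
```

>>> send_rows(commands=[[[0.3, -0.36, 1.0], 0.27, 1], [[0.3, -0.36, 1.0], 0.27, 1]])

```text
clock: 2.17
tool_pos: [0.4666, -0.0612, 0.2858]
orientation: [[0.001, 0.915, 0.404], [-0.0, 0.404, -0.915], [-1.0, 0.001, 0.001]]
ft_force: [-0.0, 0.7, -0.4]
grip_width: 1.0
```

>>> send_rows(commands=[[[0.28, -0.21, 1.0], 0.26, 1], [[0.28, -0.21, 1.0], 0.26, 1]])

```text
clock: 2.42
tool_pos: [0.4878, -0.1615, 0.2574]
orientation: [[0.0, 0.961, 0.276], [-0.001, 0.276, -0.961], [-1.0, 0.0, 0.001]]
ft_force: [0.2, 0.7, 0.1]
grip_width: 1.002
```

>>> send_rows(commands=[[[0.28, -0.07, 1.0], 0.25, 1], [[0.28, -0.07, 1.0], 0.25, 1]])

```text
clock: 2.68
tool_pos: [0.5089, -0.2597, 0.2291]
orientation: [[-0.0, 0.989, 0.148], [-0.001, 0.148, -0.989], [-1.0, -0.0, 0.001]]
ft_force: [0.1, -0.5, 0.7]
grip_width: 0.998
```

>>> send_rows(commands=[[[0.28, 0.06, 1.0], 0.25, 1], [[0.28, 0.06, 1.0], 0.25, 1]])

```text
clock: 2.92
tool_pos: [0.5297, -0.3577, 0.2007]
orientation: [[-0.0, 1.0, 0.018], [-0.0, 0.018, -1.0], [-1.0, -0.0, 0.0]]
ft_force: [0.1, 1.0, -0.1]
grip_width: 1.0
```

>>> send_rows(commands=[[[0.22, 0.16, 0.79], 0.2, 1], [[0.22, 0.16, 0.79], 0.2, 1], [[0.22, 0.16, 0.79], 0.2, 1]])

```text
clock: 3.3
tool_pos: [0.5461, -0.4355, 0.1784]
orientation: [[-0.001, 0.996, -0.087], [0.001, -0.087, -0.996], [-1.0, -0.001, -0.0]]
ft_force: [-0.5, -0.4, 0.2]
grip_width: 1.0
```

```bash
python3 - <<'E'
from h import *
plan([(0.546,-0.436,0.06,-5.3)])
w=camera("wrist"); im=w["color"][:,:,::-1].copy()
p=prism("long")@Rm(-0.0918).T+[.5459,-.4364,0]
cv2.polylines(im,[proj(w,p)[4:].astype(int)],True,(0,255,0)); cv2.imwrite("pics/w1.png",im)
E
```

```text
now [ 0.5461 -0.4355  0.1784] yaw -4.98 tilt -1.0 F [-0.5 -0.4  0.2] grip 1.0 t 3.3 J [ 20.  47.  31.  82. -26.  59.  51.]
  call [1.0, -0.0, 0.005] 0.009 rows 2  -> [ 0.546 -0.436  0.078] -5.2
  call [0.184, -0.0, 0.0] 0.002 rows 1  -> [ 0.546 -0.436  0.06 ] -5.3
```

View pics/w1.png

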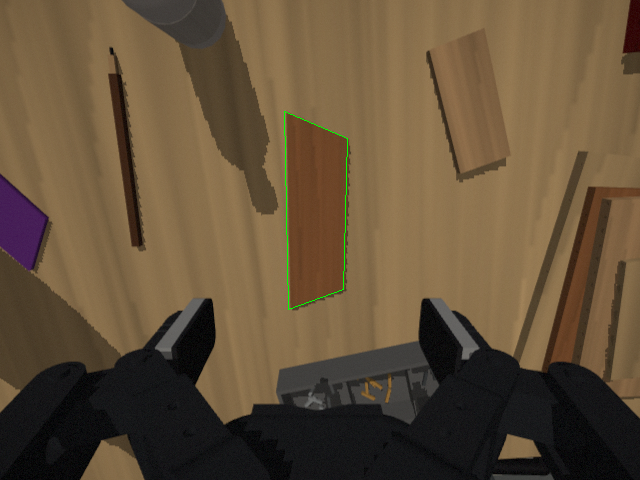

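Wrist view: the long strip lies exactly under the projected outline (285–348, 112–309), so the measured pose is good.

>>> send_rows(commands=[[[0.6, 0, 0], 0.01, 0.74], [[1.0, 0, 0], 0.01, 0.74], [[1.0, 0, 0], 0.01, 0.74]], newtons=20)

```text
clock: 3.72
tool_pos: [0.5452, -0.4306, 0.0773]
orientation: [[-0.004, 0.996, -0.09], [0.006, -0.089, -0.996], [-1.0, -0.005, -0.006]]
ft_force: [0.0, -0.5, 0.3]
grip_width: 0.742
```

>>> send_rows(commands=[[[0.4, 0, 0], 0, 0.74], [[0.7, 0, 0], 0, 0.74], [[0.7, 0, 0], 0, 0.74]])

```text
clock: 4.1
tool_pos: [0.5461, -0.4334, 0.0104]
orientation: [[-0.001, 0.996, -0.09], [0.002, -0.09, -0.996], [-1.0, -0.001, -0.002]]
ft_force: [0.1, -0.0, 0.1]
grip_width: 0.738
```

```bash
python3 - <<'E'
from h import *
plan([(0.546,-0.4362,0.0,-5.26)])
w=camera("wrist"); im=w["color"][:,:,::-1].copy()
cv2.imwrite("pics/w2.png",im)
E
```

```text
now [ 0.5461 -0.4334  0.0104] yaw -5.19 tilt -1.0 F [ 0.1 -0.   0.1] grip 0.738 t 4.1 J [ 23.  58.  25.  87. -31.  43.  56.]
  call [0.104, 0.001, 0.028] 0.002 rows 1  -> [ 0.546 -0.436  0.   ] -5.3
```

View pics/w2.png

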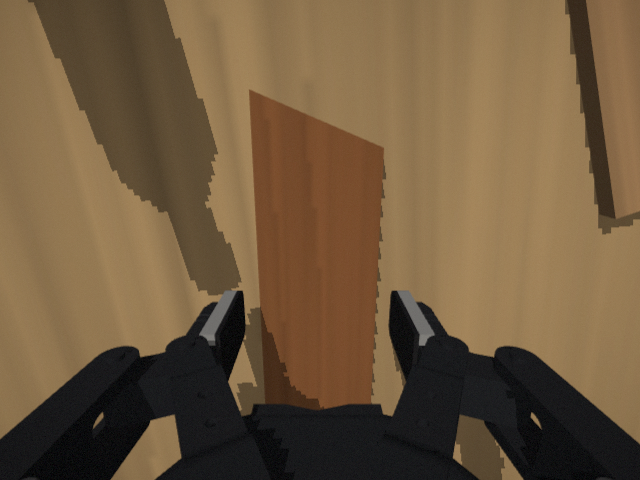

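>>> send_rows(commands=[[[0.06, 0, 0.02], 0, 0.74], [[0.1, 0, 0.02], 0, 0.74], [[0.1, 0, 0.02], 0, 0.74]])

```text
clock: 4.53
tool_pos: [0.5455, -0.4369, 0.0006]
orientation: [[0.0, 0.996, -0.092], [0.0, -0.092, -0.996], [-1.0, 0.0, -0.0]]
ft_force: [-0.4, 0.5, 0.2]
grip_width: 0.74
```

>>> send_rows(commands=[[[0.02, 0, 0], 0, 0.74], [[0.02, 0, 0], 0, 0.74]])

```text
clock: 4.78
tool_pos: [0.5453, -0.4368, -0.0018]
orientation: [[-0.0, 0.996, -0.092], [0.0, -0.092, -0.996], [-1.0, -0.0, -0.0]]
ft_force: [-0.2, 0.7, -1.0]
grip_width: 0.741
```

>>> send_rows(commands=[[[0.02, 0, 0], 0, 0.74], [[0.02, 0, 0], 0, 0.74]])

```text
clock: 5.03
tool_pos: [0.5453, -0.4368, -0.0039]
orientation: [[-0.0, 0.996, -0.092], [0.0, -0.092, -0.996], [-1.0, -0.0, -0.0]]
ft_force: [0.9, -0.3, 0.0]
grip_width: 0.742
```

>>> send_rows(commands=[[[0, 0, 0], 0, 0.5], [[0, 0, 0], 0, 0.5], [[0, 0, 0], 0, 0.5]], newtons=25)

```text
clock: 5.4
tool_pos: [0.5455, -0.4373, -0.0034]
orientation: [[0.0, 0.996, -0.092], [-0.001, -0.092, -0.996], [-1.0, 0.0, 0.001]]
ft_force: [-0.4, -0.6, 3.3]
grip_width: 0.623
```

>>> send_rows(commands=[[[-0.15, 0, 0], 0, 0.5], [[-0.5, 0, 0], 0, 0.5], [[-0.9, 0, 0], 0, 0.5], [[-1, 0, 0], 0, 0.5]])

```text
clock: 5.9
tool_pos: [0.5468, -0.4384, 0.1]
orientation: [[0.004, 0.996, -0.092], [-0.004, -0.092, -0.996], [-1.0, 0.004, 0.003]]
ft_force: [0.5, 0.4, -0.5]
grip_width: 0.621
```

```bash
python3 - <<'E'
from h import *
plan([])
w=camera("wrist"); im=w["color"][:,:,::-1].copy()
cv2.imwrite("pics/w3.png",im)
D=camera("side"); cv2.imwrite("pics/d3.png",cv2.resize(D["color"][180:480,340:640,::-1],(600,600)))
E
```

```text
now [ 0.5468 -0.4384  0.1   ] yaw -5.27 tilt -0.99999 F [ 0.5  0.4 -0.5] grip 0.621 t 5.9 J [ 22.  51.  28.  85. -28.  51.  54.]
```

View pics/w3.png

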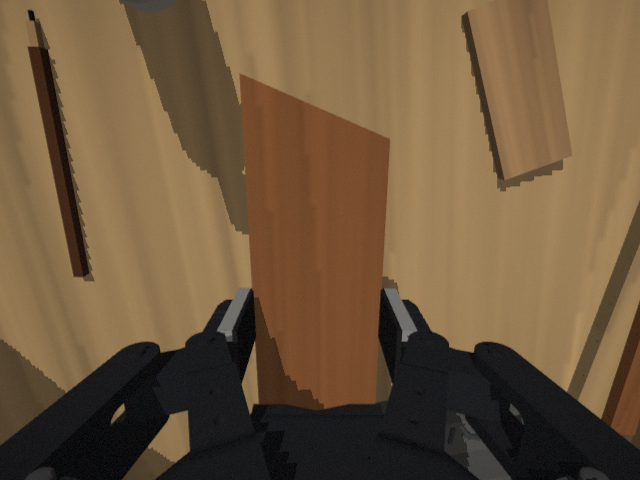

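View pics/d3.png

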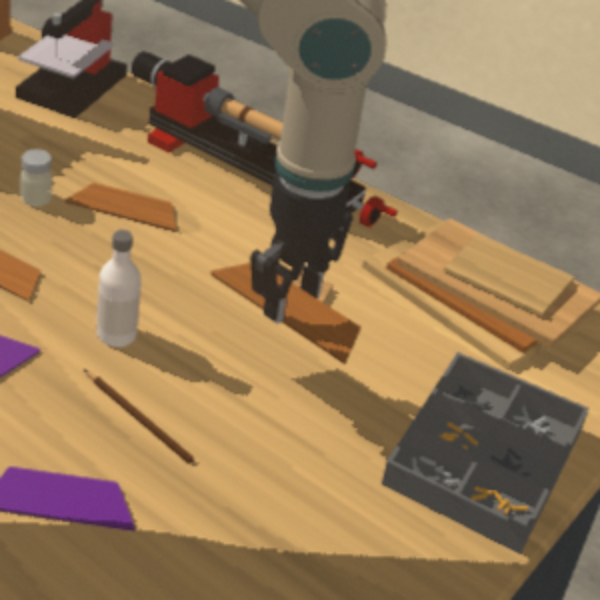

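```bash
python3 - <<'E'
from h import *
plan([(0.547,-0.438,0.2,-5.3),(0.55,-0.2,0.29,10),(0.566,0.2424,0.26,25)])
E
```

```text
now [ 0.5461 -0.4372  0.0978] yaw -5.26 tilt -1.0 F [-0.4  0.3  0.1] grip 0.622 t 6.0 J [ 22.  52.  28.  85. -29.  51.  54.]
  call [-1.0, 0.01, 0.007] 0.001 rows 2  -> [ 0.547 -0.438  0.198] -5.3
  call [-0.022, -0.0, -0.0] 0.0 rows 1  -> [ 0.547 -0.438  0.2  ] -5.3
  call [-0.379, -0.08, -1.0] -0.215 rows 2  -> [ 0.548 -0.338  0.238] 1.2
  call [-0.379, 0.033, -1.0] -0.214 rows 2  -> [ 0.55  -0.238  0.276] 7.6
  call [-0.142, 0.054, -0.373] -0.081 rows 1  -> [ 0.55 -0.2   0.29] 10.0
  call [0.069, 0.214, -1.0] -0.115 rows 2  -> [ 0.554 -0.098  0.283] 13.4
  call [0.07, 0.278, -1.0] -0.117 rows 2  -> [0.557 0.006 0.276] 17.0
  call [0.072, 0.345, -1.0] -0.12 rows 2  -> [0.561 0.112 0.269] 20.6
  call [0.074, 0.416, -1.0] -0.123 rows 2  -> [0.565 0.22  0.261] 24.3
  call [0.015, 0.1, -0.202] -0.025 rows 1  -> [0.566 0.242 0.26 ] 25.0
```

>>> send_rows(commands=[[[-0.5, 0, 0], 0, 0.5], [[-1, 0, 0], 0, 0.5], [[-1, 0, 0], 0, 0.5]])

```text
clock: 6.38
tool_pos: [0.5467, -0.4386, 0.1994]
orientation: [[0.004, 0.996, -0.092], [-0.004, -0.092, -0.996], [-1.0, 0.005, 0.004]]
ft_force: [0.9, 1.2, -0.7]
grip_width: 0.62
```

>>> send_rows(commands=[[[-0.2, -0.04, -0.5], -0.1, 0.5], [[-0.38, -0.08, -1.0], -0.215, 0.5], [[-0.38, -0.08, -1.0], -0.215, 0.5]])

```text
clock: 6.75
tool_pos: [0.5483, -0.3306, 0.2331]
orientation: [[-0.0, 1.0, 0.028], [0.005, 0.028, -1.0], [-1.0, -0.0, -0.005]]
ft_force: [0.3, -0.1, -0.5]
grip_width: 0.624
```

>>> send_rows(commands=[[[-0.2, 0.02, -0.5], -0.1, 0.5], [[-0.38, 0.03, -1.0], -0.215, 0.5], [[-0.38, 0.03, -1.0], -0.215, 0.5]])

```text
clock: 7.12
tool_pos: [0.5486, -0.2321, 0.2713]
orientation: [[-0.001, 0.99, 0.139], [0.003, 0.139, -0.99], [-1.0, -0.0, -0.003]]
ft_force: [-1.3, -1.2, -0.7]
grip_width: 0.621
```

>>> send_rows(commands=[[[-0.1, 0.1, -0.5], -0.06, 0.5], [[-0.16, 0.2, -1.0], -0.12, 0.5], [[-0.16, 0.2, -1.0], -0.12, 0.5]])

```text
clock: 7.5
tool_pos: [0.5546, -0.1308, 0.2865]
orientation: [[-0.002, 0.98, 0.2], [0.003, 0.2, -0.98], [-1.0, -0.002, -0.003]]
ft_force: [0.1, -0.0, -0.0]
grip_width: 0.62
```

```bash
python3 - <<'E'
from h import *
plan([(0.55,0.22,0.27,25)])
E
```

```text
now [ 0.5546 -0.1308  0.2865] yaw 11.56 tilt -0.99999 F [ 0.1 -0.  -0. ] grip 0.62 t 7.5 J [-10.  29.  32.  96. -17.  60.  39.]
  call [0.048, 0.191, -1.0] -0.13 rows 2  -> [ 0.553 -0.029  0.282] 15.5
  call [0.049, 0.262, -1.0] -0.132 rows 2  -> [0.552 0.074 0.277] 19.4
  call [0.049, 0.338, -1.0] -0.135 rows 2  -> [0.551 0.18  0.272] 23.5
  call [0.019, 0.155, -0.37] -0.051 rows 1  -> [0.55 0.22 0.27] 25.0
```

>>> send_rows(commands=[[[0.02, 0.1, -0.5], -0.06, 0.5], [[0.05, 0.19, -1.0], -0.13, 0.5], [[0.05, 0.19, -1.0], -0.13, 0.5]])

```text
clock: 7.88
tool_pos: [0.5529, -0.0298, 0.2811]
orientation: [[-0.004, 0.964, 0.266], [0.001, 0.266, -0.964], [-1.0, -0.003, -0.002]]
ft_force: [0.8, -0.7, -0.0]
grip_width: 0.621
```

>>> send_rows(commands=[[[0.02, 0.13, -0.5], -0.06, 0.5], [[0.05, 0.26, -1.0], -0.13, 0.5], [[0.05, 0.26, -1.0], -0.13, 0.5]])

```text
clock: 8.25
tool_pos: [0.5521, 0.073, 0.2765]
orientation: [[-0.003, 0.944, 0.33], [0.001, 0.33, -0.944], [-1.0, -0.002, -0.001]]
ft_force: [-0.4, -1.0, -0.8]
grip_width: 0.622
```

>>> send_rows(commands=[[[0.02, 0.17, -0.5], -0.06, 0.5], [[0.05, 0.34, -1.0], -0.13, 0.5], [[0.05, 0.34, -1.0], -0.13, 0.5]])

```text
clock: 8.62
tool_pos: [0.5518, 0.1784, 0.2716]
orientation: [[-0.002, 0.919, 0.393], [0.0, 0.393, -0.919], [-1.0, -0.002, -0.001]]
ft_force: [0.4, -0.1, -1.1]
grip_width: 0.62
```

```bash
python3 - <<'E'
from h import *
plan([(0.566,0.2424,0.22,25)])
for n in ("wrist","scene","side"):
    w=camera(n); im=w["color"][:,:,::-1].copy()
    p=prism("eaves")@Rm(.4365,np.radians(25.5)).T+[.5421,.2312,.1377]
    cv2.polylines(im,[proj(w,p)[4:].astype(int)],True,(0,255,0)); cv2.imwrite(f"pics/{n}4.png",im if n=="wrist" else cv2.resize(im[180:380,300:500] if n=="scene" else im[100:300,200:400],None,fx=3,fy=3))
E
```

```text
now [0.5518 0.1784 0.2716] yaw 23.17 tilt -1.0 F [ 0.4 -0.1 -1.1] grip 0.62 t 8.62 J [-38.  30.  27.  96. -16.  58.  18.]
  call [0.516, 0.383, -0.533] -0.061 rows 2  -> [0.566 0.242 0.22 ] 25.0
```

View pics/wrist4.png

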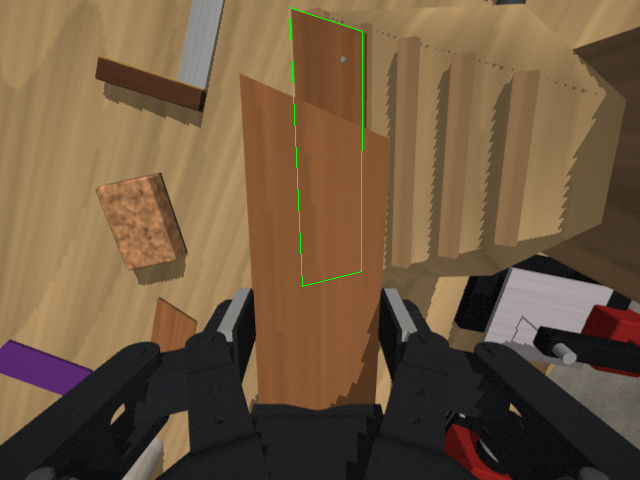

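View pics/side4.png

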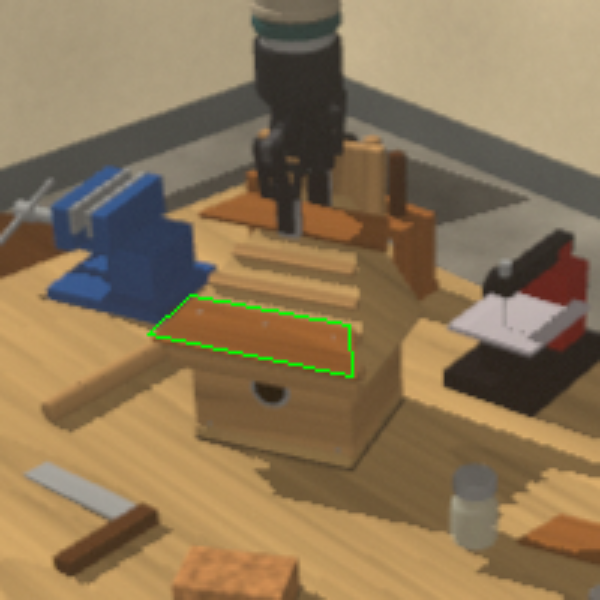

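Wrist view: the strip is held square, and the eaves outline matches the real edges at (290–365, 10–285). Lowering towards the roof.

>>> send_rows(commands=[[[0.2, 0.2, -0.3], -0.03, 0.5], [[0.5, 0.38, -0.53], -0.06, 0.5], [[0.5, 0.38, -0.53], -0.06, 0.5], [[0.5, 0.38, -0.53], -0.06, 0.5]])

```text
clock: 9.28
tool_pos: [0.5672, 0.2363, 0.2237]
orientation: [[0.001, 0.91, 0.415], [-0.002, 0.415, -0.91], [-1.0, -0.0, 0.002]]
ft_force: [-0.8, -0.9, -0.3]
grip_width: 0.616
```

```bash
python3 - <<'E'
from h import *
plan([(0.566,0.2424,0.175,25)])
w=camera("wrist"); im=w["color"][:,:,::-1].copy()
E=np.array([.5421,.2312,.1377]);R=Rm(.4365,np.radians(25.5))
p=prism("long")@R.T+E+R@[.034,0,.006]
cv2.polylines(im,[proj(w,p)[:4].astype(int)],True,(0,255,0)); cv2.imwrite(f"pics/w5.png",im)
E
```

```text
now [0.5672 0.2363 0.2237] yaw 24.5 tilt -1.0 F [-0.8 -0.9 -0.3] grip 0.616 t 9.28 J [-41.  36.  25.  94. -18.  55.  15.]
  call [0.487, 0.015, -0.06] -0.017 rows 1  -> [0.566 0.242 0.175] 25.0
```

View pics/w5.png

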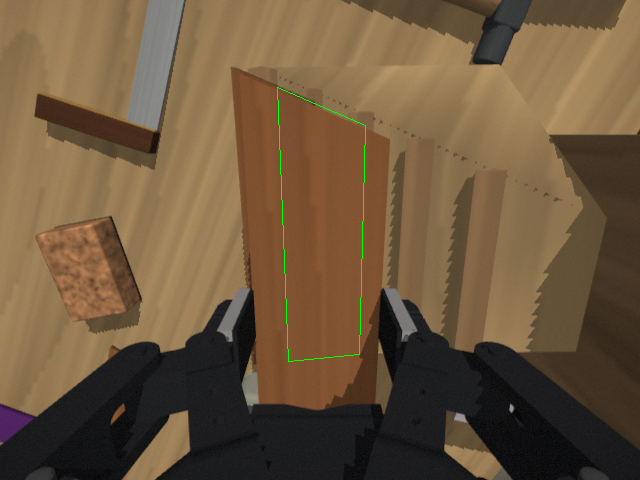

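>>> send_rows(commands=[[[0.2, 0.01, -0.06], -0.017, 0.5], [[0.4, 0.01, -0.06], -0.017, 0.5], [[0.45, 0.01, -0.06], -0.017, 0.5], [[0.45, 0.01, -0.06], -0.017, 0.5]])

```text
clock: 9.82
tool_pos: [0.5652, 0.2444, 0.1792]
orientation: [[0.001, 0.905, 0.425], [-0.0, 0.425, -0.905], [-1.0, 0.001, 0.0]]
ft_force: [-0.2, 0.2, 0.7]
grip_width: 0.622
```

```bash
python3 - <<'E'
from h import *
plan([(0.566,0.2424,0.170,25)])
w=camera("side"); im=w["color"][:,:,::-1].copy()
cv2.imwrite(f"pics/d6.png",cv2.resize(im[130:250,220:360],None,fx=5,fy=5,interpolation=cv2.INTER_CUBIC))
E
```

```text
now [0.5652 0.2444 0.1792] yaw 25.15 tilt -1.0 F [-0.2  0.2  0.7] grip 0.622 t 9.82 J [-40.  38.  24.  96. -19.  49.  17.]
  call [0.092, -0.001, 0.021] 0.005 rows 1  -> [0.566 0.242 0.17 ] 25.0
```

View pics/d6.png

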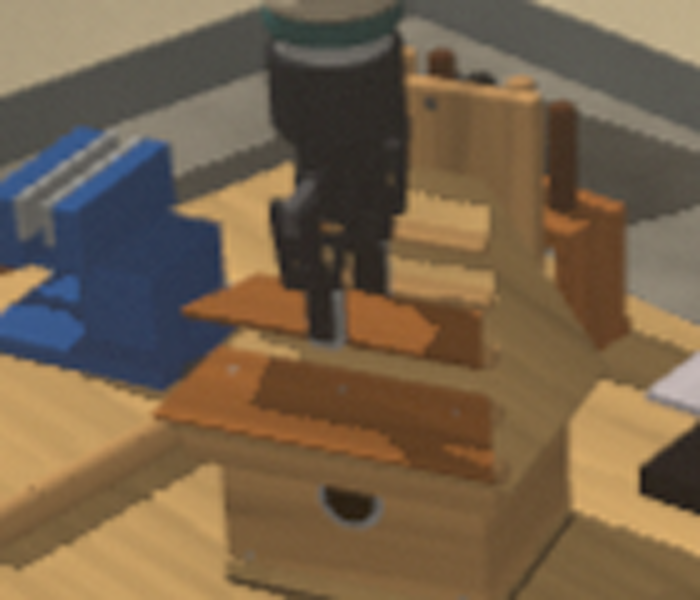

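>>> send_rows(commands=[[[0.02, 0, 0.03], 0.005, 0.5], [[0.05, 0, 0.03], 0.005, 0.5], [[0.05, 0, 0.03], 0.005, 0.5]])

```text
clock: 10.25
tool_pos: [0.5657, 0.2426, 0.1732]
orientation: [[-0.0, 0.906, 0.424], [-0.0, 0.424, -0.906], [-1.0, -0.0, -0.0]]
ft_force: [0.3, 0.0, -1.0]
grip_width: 0.621
```

>>> send_rows(commands=[[[0.02, 0, 0], 0, 0.5], [[0.02, 0, 0], 0, 0.5]])

```text
clock: 10.5
tool_pos: [0.5657, 0.2428, 0.1711]
orientation: [[-0.0, 0.906, 0.424], [-0.0, 0.424, -0.906], [-1.0, -0.0, -0.0]]
ft_force: [-0.1, -0.2, 0.0]
grip_width: 0.619
```

```bash
cat >> h.py <<'E'
E0=np.array([.5421,.2312,.1377]);Y0=.4365;PT=np.radians(25.5);RE=Rm(Y0,PT)
def rel():
    s=read_state(); d=np.array(s["tool_pos"])-E0; h=[np.cos(Y0),np.sin(Y0)]
    print("t",round(s["clock"],2),"tcp along",round(d[0]*h[0]+d[1]*h[1],4),"lat",round(-d[0]*h[1]+d[1]*h[0],4),"z",round(s["tool_pos"][2],4),"yaw",round(np.degrees(np.arctan2(s["orientation"][1,1],s["orientation"][0,1])),2),"F",s["ft_force"].round(1),"T",s["ft_torque"].round(2),"g",round(s["grip_width"],3))
E
python3 -c "
from h import *
rel()"
```

```text
t 10.5 tcp along 0.0263 lat 0.0005 z 0.1711 yaw 25.1 F [-0.1 -0.2  0. ] T [-0.05 -0.05 -0.03] g 0.619
```

>>> send_rows(commands=[[[0.02, 0, 0.01], 0, 0.5], [[0.02, 0, 0.01], 0, 0.5]])

```text
clock: 10.75
tool_pos: [0.5662, 0.2416, 0.1691]
orientation: [[-0.0, 0.906, 0.424], [-0.0, 0.424, -0.906], [-1.0, -0.0, 0.0]]
ft_force: [0.2, -0.1, -0.8]
grip_width: 0.622
```

>>> send_rows(commands=[[[0.015, 0, 0], 0, 0.5], [[0.015, 0, 0], 0, 0.5]])

```text
clock: 11.0
tool_pos: [0.5662, 0.2418, 0.1676]
orientation: [[-0.0, 0.906, 0.424], [-0.0, 0.424, -0.906], [-1.0, -0.0, -0.0]]
ft_force: [-0.0, 0.2, -0.7]
grip_width: 0.621
```

```bash
python3 -c "
from h import *
rel()"
```

```text
t 11.0 tcp along 0.0263 lat -0.0006 z 0.1676 yaw 25.09 F [-0.   0.2 -0.7] T [-0.   -0.03  0.05] g 0.621
```

>>> send_rows(commands=[[[0.012, 0, 0], 0, 0.5], [[0.012, 0, 0], 0, 0.5]])

```text
clock: 11.25
tool_pos: [0.5662, 0.2418, 0.1665]
orientation: [[-0.0, 0.906, 0.424], [-0.0, 0.424, -0.906], [-1.0, -0.0, -0.0]]
ft_force: [0.5, -0.2, -0.4]
grip_width: 0.625
```

>>> send_rows(commands=[[[0.01, 0, 0], 0, 0.5], [[0.01, 0, 0], 0, 0.5]])

```text
clock: 11.5
tool_pos: [0.5663, 0.2418, 0.1656]
orientation: [[-0.0, 0.906, 0.424], [0.0, 0.424, -0.906], [-1.0, 0.0, -0.0]]
ft_force: [0.1, -0.4, -0.7]
grip_width: 0.619
```

>>> send_rows(commands=[[[0.01, 0, 0], 0, 0.5], [[0.01, 0, 0], 0, 0.5]])

```text
clock: 11.75
tool_pos: [0.5663, 0.2418, 0.1653]
orientation: [[0.0, 0.906, 0.424], [0.0, 0.424, -0.906], [-1.0, 0.0, -0.0]]
ft_force: [-2.0, 0.0, 4.5]
grip_width: 0.626
```

>>> send_rows(commands=[[[0.01, 0, 0], 0, 0.5], [[0.01, 0, 0], 0, 0.5]])

```text
clock: 12.0
tool_pos: [0.5664, 0.2419, 0.1652]
orientation: [[0.001, 0.906, 0.424], [0.001, 0.424, -0.906], [-1.0, 0.001, -0.001]]
ft_force: [-4.1, -0.7, 10.0]
grip_width: 0.62
```

```bash
python3 -c "
from h import *
rel()
w=camera('side'); im=w['color'][:,:,::-1].copy()
cv2.imwrite('pics/d7.png',cv2.resize(im[130:250,220:360],None,fx=5,fy=5,interpolation=cv2.INTER_CUBIC))"
```

```text
t 12.0 tcp along 0.0265 lat -0.0006 z 0.1652 yaw 25.08 F [-4.1 -0.7 10. ] T [-0.13  0.57  0.02] g 0.62
```

View pics/d7.png

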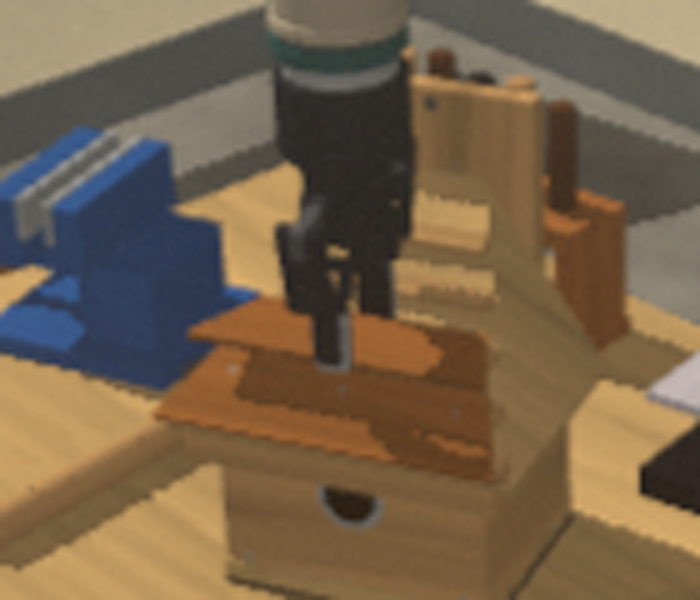

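>>> send_rows(commands=[[[-0.014, 0, 0], 0, 0.5], [[-0.014, 0, 0], 0, 0.66], [[-0.014, 0, 0], 0, 0.66], [[-0.014, 0, 0], 0, 0.66]])

```text
clock: 12.55
tool_pos: [0.5662, 0.2418, 0.1647]
orientation: [[-0.0, 0.906, 0.424], [-0.0, 0.424, -0.906], [-1.0, -0.0, 0.0]]
ft_force: [0.9, -0.6, -0.3]
grip_width: 0.659
```

```bash
python3 -c "
from h import *
rel()
w=camera('side'); im=w['color'][:,:,::-1].copy()
cv2.imwrite('pics/d8.png',cv2.resize(im[130:250,220:360],None,fx=5,fy=5,interpolation=cv2.INTER_CUBIC))
w=camera('wrist'); im=w['color'][:,:,::-1].copy();cv2.imwrite('pics/w8.png',im)"
```

```text
t 12.55 tcp along 0.0263 lat -0.0006 z 0.1647 yaw 25.09 F [ 0.9 -0.6 -0.3] T [-0.01 -0.01 -0.01] g 0.659
```

View pics/d8.png

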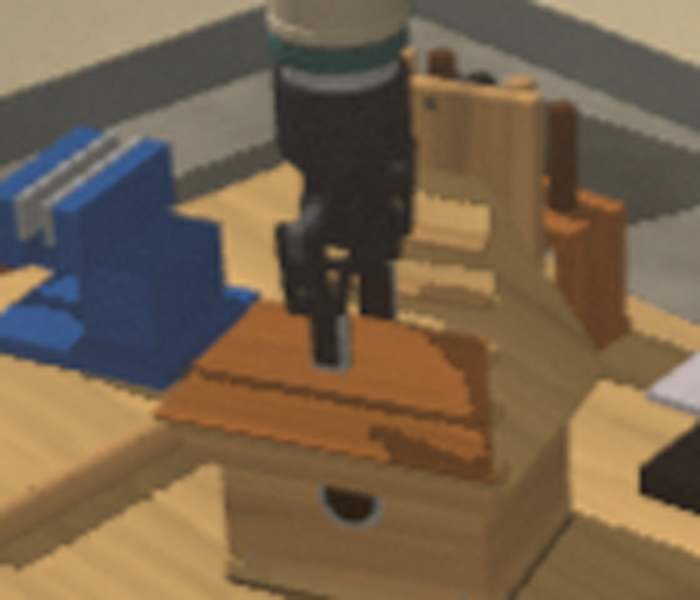

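View pics/w8.png

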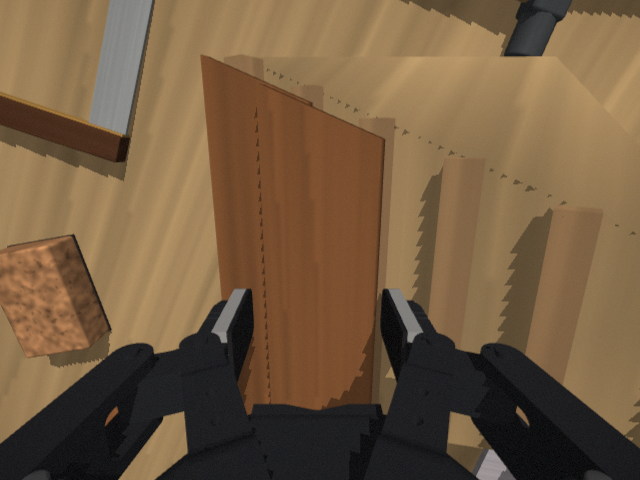

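The strip has dropped flat over the eaves course. Lifting clear to measure it.

>>> send_rows(commands=[[[-0.05, 0, 0], 0, 0.68], [[-0.2, 0, 0], 0, 0.7], [[-0.6, 0, 0], 0, 0.8], [[-1, 0, 0], 0, 1], [[-1, 0, 0], 0, 1]])

```text
clock: 13.28
tool_pos: [0.5688, 0.2422, 0.2697]
orientation: [[0.008, 0.906, 0.424], [0.003, 0.424, -0.906], [-1.0, 0.008, 0.0]]
ft_force: [0.3, -0.4, 0.6]
grip_width: 1.003
```

>>> send_rows(commands=[[[0, 0, 0.5], 0, 1], [[0, -0.3, 1], 0, 1], [[0, -0.3, 1], 0, 1]])

```text
clock: 13.65
tool_pos: [0.5813, 0.1315, 0.2656]
orientation: [[-0.0, 0.91, 0.415], [-0.004, 0.415, -0.91], [-1.0, -0.002, 0.003]]
ft_force: [1.1, 0.7, 0.0]
grip_width: 1.002
```

```bash
cat >> h.py <<'E'
OFF=dict(long=(.034,0,.006),mid=(.068,0,.012),short=(.102,0,.018))
def expo(n):
    return RE,E0+RE@np.array(OFF[n])
def draw(n,tag,names=("eaves","long"),crop=None,k=4):
    w=camera(n); im=w["color"][:,:,::-1].copy()
    big=cv2.resize(im,None,fx=k,fy=k,interpolation=cv2.INTER_CUBIC)
    for m in names:
        P=prism(m)@RE.T+(E0+RE@np.array(OFF.get(m,(0,0,0))))
        q=(proj(w,P)[4:]+.5)*k-.5
        cv2.polylines(big,[q.round().astype(int)],True,(0,255,0))
    if crop: big=big[crop[1]*k:crop[3]*k,crop[0]*k:crop[2]*k]
    cv2.imwrite(f"pics/{tag}.png",big)
E
python3 -c "
from h import *
plan([])
draw('scene','s9',crop=(330,240,470,360),k=5)
draw('side','d9',crop=(230,130,350,250),k=5)
draw('wrist','w9',k=1)
"
```

```text
now [0.5813 0.1315 0.2656] yaw 24.55 tilt -0.99999 F [1.1 0.7 0. ] grip 1.002 t 13.65 J [-32.  32.  27.  94. -16.  58.  24.]
```

View pics/s9.png

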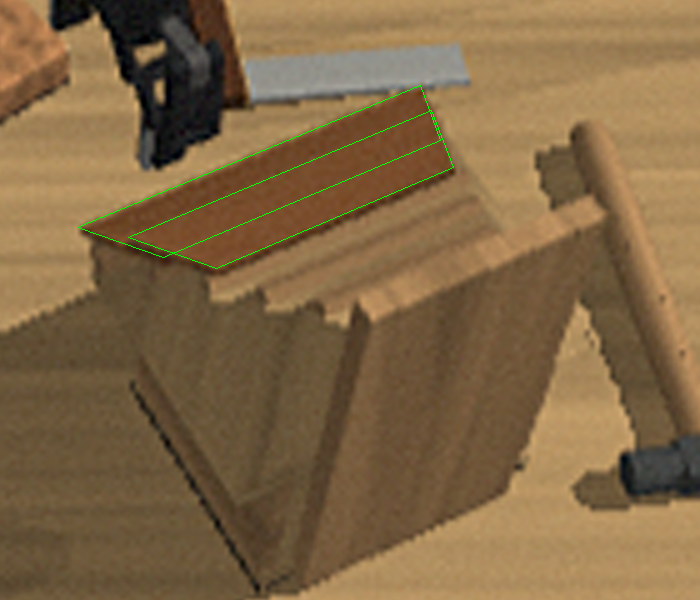

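View pics/d9.png

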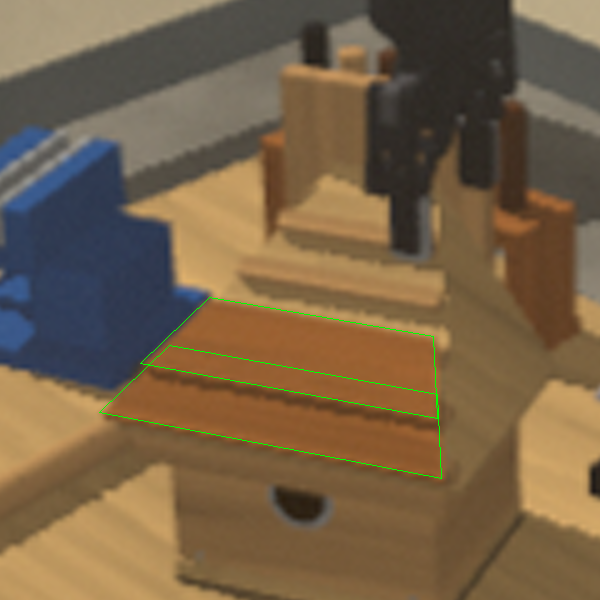

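View pics/w9.png

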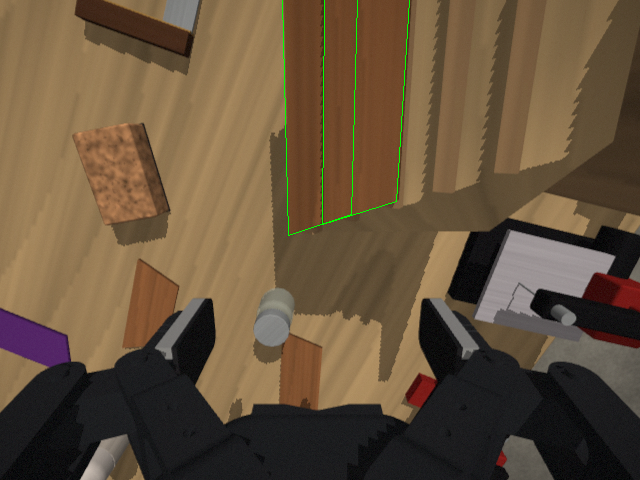

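Overlays show the long strip sitting on its expected outline to within about 1 px in all three views. Next, the middle strip.

```bash
python3 -c "
from h import *
plan([(0.6672,-0.1022,0.2,21.5),(0.6672,-0.1022,0.02,21.5)])
"
```

```text
now [0.5813 0.1395 0.2649] yaw 25.13 tilt -1.0 F [ 0.4 -0.5 -0.6] grip 0.998 t 13.8 J [-33.  32.  26.  94. -16.  58.  24.]
  call [0.254, -0.097, 1.0] 0.047 rows 2  -> [0.615 0.045 0.24 ] 23.7
  call [0.254, -0.073, 1.0] 0.047 rows 2  -> [ 0.648 -0.05   0.214] 22.3
  call [0.141, -0.026, 0.557] 0.027 rows 1  -> [ 0.667 -0.102  0.2  ] 21.5
  call [1.0, 0.0, 0.0] -0.0 rows 2  -> [ 0.667 -0.102  0.1  ] 21.5
  call [0.8, 0.0, 0.0] -0.0 rows 2  -> [ 0.667 -0.102  0.02 ] 21.5
```

>>> send_rows(commands=[[[0.12, -0.05, 0.5], 0.025, 1], [[0.25, -0.1, 1], 0.05, 1], [[0.25, -0.1, 1], 0.05, 1]])

```text
clock: 14.18
tool_pos: [0.6152, 0.0397, 0.239]
orientation: [[-0.001, 0.918, 0.396], [-0.003, 0.396, -0.918], [-1.0, -0.002, 0.002]]
ft_force: [0.5, 0.3, -0.1]
grip_width: 1.002
```

>>> send_rows(commands=[[[0.12, -0.04, 0.5], 0.025, 1], [[0.25, -0.07, 1], 0.05, 1], [[0.25, -0.07, 1], 0.05, 1]])

```text
clock: 14.55
tool_pos: [0.6485, -0.0541, 0.2139]
orientation: [[-0.001, 0.928, 0.372], [-0.003, 0.372, -0.928], [-1.0, -0.002, 0.002]]
ft_force: [-0.6, -0.5, -0.0]
grip_width: 1.0
```

>>> send_rows(commands=[[[0.14, -0.03, 0.55], 0.025, 0.74], [[0.14, -0.03, 0.55], 0.025, 0.74], [[0.14, -0.03, 0.55], 0.025, 0.74]])

```text
clock: 14.92
tool_pos: [0.6666, -0.1, 0.2007]
orientation: [[-0.0, 0.931, 0.366], [0.002, 0.366, -0.931], [-1.0, 0.0, -0.002]]
ft_force: [0.3, 0.4, 0.3]
grip_width: 0.743
```

```bash
python3 -c "
from h import *
plan([(0.6672,-0.1022,0.02,21.5)])
w=camera('wrist'); im=w['color'][:,:,::-1].copy()
p=prism('mid')@Rm(.375).T+[.6672,-.1022,0]
cv2.polylines(im,[proj(w,p)[4:].astype(int)],True,(0,255,0)); cv2.imwrite('pics/w10.png',im)
"
```

```text
now [ 0.6666 -0.1     0.2007] yaw 21.48 tilt -1.0 F [0.3 0.4 0.3] grip 0.743 t 14.93 J [ -7.  42.  25.  85. -19.  57.  44.]
  call [1.0, -0.001, 0.012] -0.0 rows 2  -> [ 0.667 -0.101  0.101] 21.5
  call [0.807, -0.001, 0.01] -0.001 rows 2  -> [ 0.667 -0.102  0.02 ] 21.5
```

View pics/w10.png

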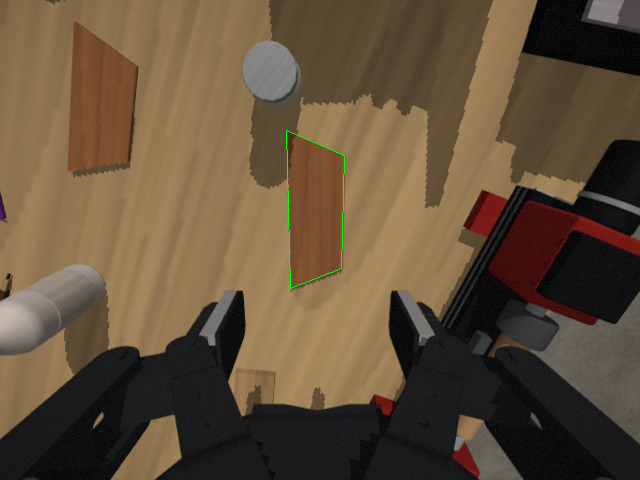

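>>> send_rows(commands=[[[0.5, 0, 0.01], 0, 0.74], [[1.0, 0, 0.01], 0, 0.74], [[1.0, 0, 0.01], 0, 0.74]])

```text
clock: 15.35
tool_pos: [0.6638, -0.1001, 0.0975]
orientation: [[-0.008, 0.93, 0.366], [0.003, 0.366, -0.93], [-1.0, -0.006, -0.006]]
ft_force: [0.2, 0.3, 0.3]
grip_width: 0.738
```

>>> send_rows(commands=[[[0.4, 0, 0], 0, 0.74], [[0.85, 0, 0], 0, 0.74], [[0.85, 0, 0], 0, 0.74], [[0.85, 0, 0], 0, 0.74]])

```text
clock: 15.85
tool_pos: [0.6689, -0.1037, 0.019]
orientation: [[0.004, 0.931, 0.365], [-0.001, 0.365, -0.931], [-1.0, 0.004, 0.002]]
ft_force: [0.5, -0.2, 1.1]
grip_width: 0.737
```

```bash
python3 -c "
from h import *
plan([(0.6672,-0.1022,-0.003,21.5)])"
```

```text
now [ 0.6689 -0.1037  0.019 ] yaw 21.39 tilt -0.99999 F [ 0.5 -0.2  1.1] grip 0.737 t 15.85 J [ -4.  54.  19.  91. -25.  39.  48.]
  call [0.22, -0.01, -0.02] -0.004 rows 1  -> [ 0.667 -0.102 -0.003] 21.5
```

>>> send_rows(commands=[[[0.12, 0, 0], 0, 0.74], [[0.2, 0, 0], 0, 0.74], [[0.2, 0, 0], 0, 0.74], [[0.2, 0, 0], 0, 0.74]])

```text
clock: 16.35
tool_pos: [0.6668, -0.1039, -0.0039]
orientation: [[0.0, 0.931, 0.364], [-0.0, 0.364, -0.931], [-1.0, 0.0, 0.0]]
ft_force: [0.3, -0.0, 0.7]
grip_width: 0.738
```

```bash
python3 -c "
from h import *
plan([(0.6672,-0.1022,-0.003,21.5)])"
```

```text
now [ 0.6668 -0.1039 -0.0039] yaw 21.33 tilt -1.0 F [ 0.3 -0.   0.7] grip 0.738 t 16.35 J [ -4.  56.  18.  91. -25.  37.  49.]
  call [-0.009, 0.01, -0.014] -0.006 rows 1  -> [ 0.667 -0.102 -0.003] 21.5
```

>>> send_rows(commands=[[[0, 0, 0], 0, 0.5], [[0, 0, 0], 0, 0.5], [[0, 0, 0], 0, 0.5]])

```text
clock: 16.73
tool_pos: [0.6672, -0.1041, -0.0034]
orientation: [[0.001, 0.931, 0.364], [-0.0, 0.364, -0.931], [-1.0, 0.001, 0.001]]
ft_force: [-0.7, -1.1, 5.6]
grip_width: 0.621
```

```bash
python3 -c "
from h import *
plan([(0.6672,-0.1022,-0.003,21.5)])"
```

```text
now [ 0.6672 -0.1041 -0.0034] yaw 21.33 tilt -1.0 F [-0.7 -1.1  5.6] grip 0.621 t 16.73 J [ -4.  56.  18.  91. -25.  37.  49.]
  call [-0.004, 0.007, -0.018] -0.006 rows 1  -> [ 0.667 -0.102 -0.003] 21.5
```

>>> send_rows(commands=[[[-0.15, 0, 0], 0, 0.5], [[-0.5, 0, 0], 0, 0.5], [[-0.9, 0, 0], 0, 0.5], [[-1, 0, 0], 0, 0.5]])

```text
clock: 17.23
tool_pos: [0.6686, -0.1041, 0.0995]
orientation: [[0.005, 0.931, 0.364], [-0.001, 0.364, -0.931], [-1.0, 0.005, 0.003]]
ft_force: [-0.0, -0.3, -0.3]
grip_width: 0.624
```

>>> send_rows(commands=[[[-0.5, 0, 0], 0, 0.5], [[-1, 0, 0], 0, 0.5], [[-1, 0, 0], 0, 0.5]])

```text
clock: 17.6
tool_pos: [0.6691, -0.1045, 0.2002]
orientation: [[0.007, 0.931, 0.364], [-0.001, 0.364, -0.931], [-1.0, 0.007, 0.004]]
ft_force: [1.2, 0.1, -0.9]
grip_width: 0.62
```

```bash
python3 -c "
from h import *
h=np.array([np.cos(Y0),np.sin(Y0)])
for n in ('mid','short'):
    H=E0+RE@(np.array(OFF[n])+[.027,0,0]); al=(H-E0)[:2]@h-.027; print(n,'along',al,'xy',E0[:2]+h*(al+.001),'Hz',H[2],'TCPz',H[2]-.0034)
plan([(0.6,0.13,0.3,25.1)])
draw('wrist','w11',names=(),k=1)"
```

```text
mid along 0.05357946885153719 xy [0.59156193 0.25427457] Hz 0.18942957760898635 TCPz 0.18602957760898636
short along 0.08168430193858273 xy [0.61703157 0.26615646] Hz 0.20948246660656755 TCPz 0.20608246660656757
now [ 0.6691 -0.1045  0.2002] yaw 21.34 tilt -0.99997 F [ 1.2  0.1 -0.9] grip 0.62 t 17.6 J [ -7.  42.  25.  85. -20.  57.  44.]
  call [-0.41, 0.086, -1.0] -0.051 rows 2  -> [ 0.641 -0.008  0.241] 22.9
  call [-0.411, 0.114, -1.0] -0.052 rows 2  -> [0.612 0.088 0.282] 24.4
  call [-0.177, 0.06, -0.43] -0.022 rows 1  -> [0.6  0.13 0.3 ] 25.1
```

View pics/w11.png

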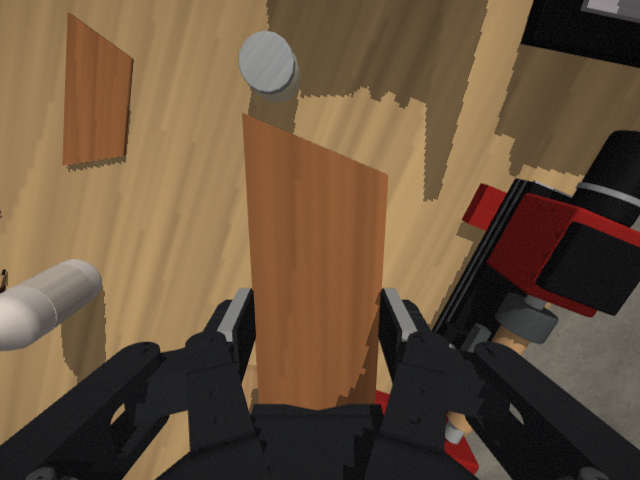

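>>> send_rows(commands=[[[-0.2, 0.04, -0.5], -0.025, 0.5], [[-0.4, 0.08, -1], -0.05, 0.5], [[-0.4, 0.08, -1], -0.05, 0.5]])

```text
clock: 18.02
tool_pos: [0.6368, -0.001, 0.2352]
orientation: [[-0.002, 0.918, 0.396], [0.004, 0.396, -0.918], [-1.0, -0.0, -0.005]]
ft_force: [-0.3, -1.0, 0.3]
grip_width: 0.623
```

>>> send_rows(commands=[[[-0.2, 0.06, -0.5], -0.025, 0.5], [[-0.4, 0.12, -1], -0.05, 0.5], [[-0.4, 0.12, -1], -0.05, 0.5]])

```text
clock: 18.4
tool_pos: [0.6091, 0.0945, 0.2752]
orientation: [[-0.002, 0.908, 0.419], [0.003, 0.419, -0.908], [-1.0, -0.0, -0.003]]
ft_force: [-0.3, -0.5, -1.1]
grip_width: 0.623
```

>>> send_rows(commands=[[[-0.1, 0.1, -0.5], -0.02, 0.5], [[-0.1, 0.2, -1], -0.02, 0.5], [[-0.1, 0.2, -1], -0.02, 0.5], [[-0.1, 0.2, -1], -0.02, 0.5]])

```text
clock: 18.9
tool_pos: [0.5869, 0.1864, 0.2846]
orientation: [[-0.002, 0.907, 0.42], [-0.003, 0.42, -0.907], [-1.0, -0.003, 0.002]]
ft_force: [0.1, -1.0, -0.5]
grip_width: 0.621
```

```bash
python3 -c "
from h import *
rel()
plan([(0.5916,0.2543,0.26,25.1)])
"
```

```text
t 18.9 tcp along 0.0217 lat -0.0596 z 0.2846 yaw 24.85 F [ 0.1 -1.  -0.5] T [-0.06 -0.03  0.03] g 0.621
now [0.5869 0.1864 0.2846] yaw 24.85 tilt -0.99999 F [ 0.1 -1.  -0.5] grip 0.621 t 18.9 J [-37.  32.  27.  89. -16.  62.  19.]
  call [0.246, 0.328, -0.597] -0.008 rows 2  -> [0.592 0.254 0.26 ] 25.1
```

>>> send_rows(commands=[[[0.1, 0.15, -0.3], 0, 0.5], [[0.2, 0.33, -0.58], 0, 0.5], [[0.25, 0.33, -0.58], 0, 0.5], [[0.25, 0.33, -0.58], 0, 0.5]])

```text
clock: 19.4
tool_pos: [0.5928, 0.2519, 0.2601]
orientation: [[-0.001, 0.908, 0.419], [-0.003, 0.419, -0.908], [-1.0, -0.002, 0.002]]
ft_force: [0.4, 0.1, 0.0]
grip_width: 0.622
```

>>> send_rows(commands=[[[0.3, 0, 0], 0, 0.5], [[0.5, 0, 0], 0, 0.5], [[0.6, 0, 0], 0, 0.5], [[0.6, 0, 0], 0, 0.5], [[0.6, 0, 0], 0, 0.5]])

```text
clock: 20.02
tool_pos: [0.5933, 0.2546, 0.2021]
orientation: [[0.002, 0.907, 0.421], [0.0, 0.421, -0.907], [-1.0, 0.002, 0.0]]
ft_force: [0.1, -0.4, -1.1]
grip_width: 0.621
```

```bash
python3 -c "
from h import *
rel()
draw('side','d12',names=('eaves','mid'),crop=(220,110,360,230),k=5)
"
```

```text
t 20.02 tcp along 0.0563 lat -0.0005 z 0.2021 yaw 24.9 F [ 0.1 -0.4 -1.1] T [ 0.01 -0.03 -0.02] g 0.621
```

View pics/d12.png

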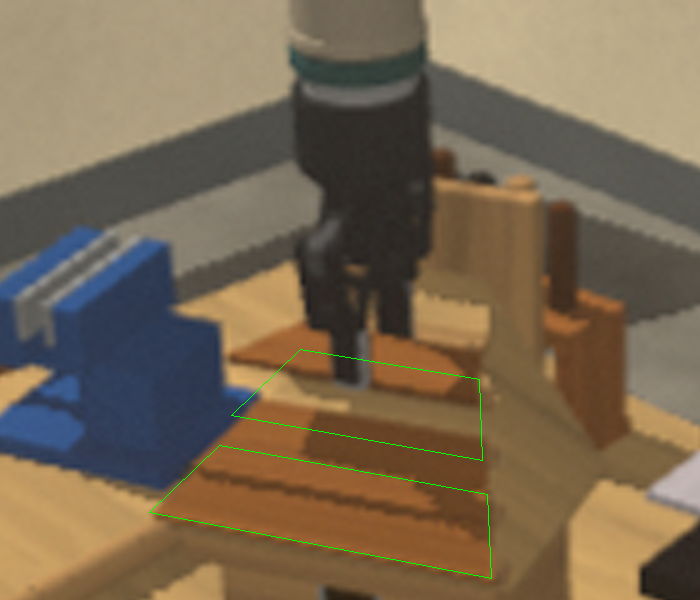

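>>> send_rows(commands=[[[0.06, -0.02, 0.01], -0.005, 0.5], [[0.1, -0.02, 0.01], -0.005, 0.5], [[0.1, -0.02, 0.01], -0.005, 0.5], [[0.1, -0.02, 0.01], -0.005, 0.5]])

```text
clock: 20.58
tool_pos: [0.5912, 0.2533, 0.191]
orientation: [[0.0, 0.906, 0.424], [-0.0, 0.424, -0.906], [-1.0, 0.0, 0.0]]
ft_force: [-0.2, -0.1, 0.5]
grip_width: 0.619
```

```bash
python3 -c "
from h import *
rel()
"
```

```text
t 20.57 tcp along 0.0538 lat -0.0008 z 0.191 yaw 25.09 F [-0.2 -0.1  0.5] T [-0.02 -0.01  0.01] g 0.619
```

>>> send_rows(commands=[[[0.02, 0.01, 0.005], 0, 0.5], [[0.035, 0.01, 0.005], 0, 0.5], [[0.035, 0.01, 0.005], 0, 0.5]])

```text
clock: 20.95
tool_pos: [0.5921, 0.2532, 0.1873]
orientation: [[-0.0, 0.906, 0.424], [-0.0, 0.424, -0.906], [-1.0, -0.0, -0.0]]
ft_force: [0.1, -0.3, -1.0]
grip_width: 0.622
```

>>> send_rows(commands=[[[0.01, 0, 0], 0, 0.5], [[0.01, 0, 0], 0, 0.5]])

```text
clock: 21.2
tool_pos: [0.5921, 0.2532, 0.1864]
orientation: [[-0.0, 0.906, 0.424], [-0.0, 0.424, -0.906], [-1.0, -0.0, -0.0]]
ft_force: [-0.1, -0.3, -0.5]
grip_width: 0.621
```

>>> send_rows(commands=[[[0.01, 0, 0], 0, 0.5], [[0.01, 0, 0], 0, 0.5]])

```text
clock: 21.45
tool_pos: [0.5923, 0.2532, 0.1856]
orientation: [[0.0, 0.906, 0.424], [0.0, 0.424, -0.906], [-1.0, 0.0, -0.0]]
ft_force: [1.0, 0.1, -0.5]
grip_width: 0.622
```

```bash
python3 -c "
from h import *
rel()
"
```

```text
t 21.45 tcp along 0.0548 lat -0.0013 z 0.1856 yaw 25.09 F [ 1.   0.1 -0.5] T [-0.03 -0.    0.04] g 0.622
```

>>> send_rows(commands=[[[0.008, 0, 0], 0, 0.5], [[0.008, 0, 0], 0, 0.5]])

```text
clock: 21.7
tool_pos: [0.5924, 0.2532, 0.1854]
orientation: [[0.0, 0.906, 0.424], [0.0, 0.424, -0.906], [-1.0, 0.001, -0.0]]
ft_force: [-1.0, 0.0, 4.9]
grip_width: 0.619
```

```bash
python3 -c "
from h import *
rel()
"
```

```text
t 21.7 tcp along 0.0549 lat -0.0013 z 0.1854 yaw 25.09 F [-1.   0.   4.9] T [-0.05  0.21 -0.  ] g 0.619
```

Contact is at z = 0.1855, as predicted. Backing off slightly and releasing.

>>> send_rows(commands=[[[-0.006, 0, 0], 0, 0.5], [[-0.006, 0, 0], 0, 0.66], [[-0.006, 0, 0], 0, 0.66], [[-0.006, 0, 0], 0, 0.66]])

```text
clock: 22.2
tool_pos: [0.5921, 0.2532, 0.185]
orientation: [[-0.0, 0.906, 0.424], [-0.0, 0.424, -0.906], [-1.0, -0.0, 0.0]]
ft_force: [-0.7, 0.4, -0.2]
grip_width: 0.663
```

```bash
python3 -c "
from h import *
rel()
draw('side','d13',names=(),crop=(220,110,360,230),k=5)
"
```

```text
t 22.2 tcp along 0.0546 lat -0.0012 z 0.185 yaw 25.09 F [-0.7  0.4 -0.2] T [0.   0.   0.01] g 0.663
```

View pics/d13.png

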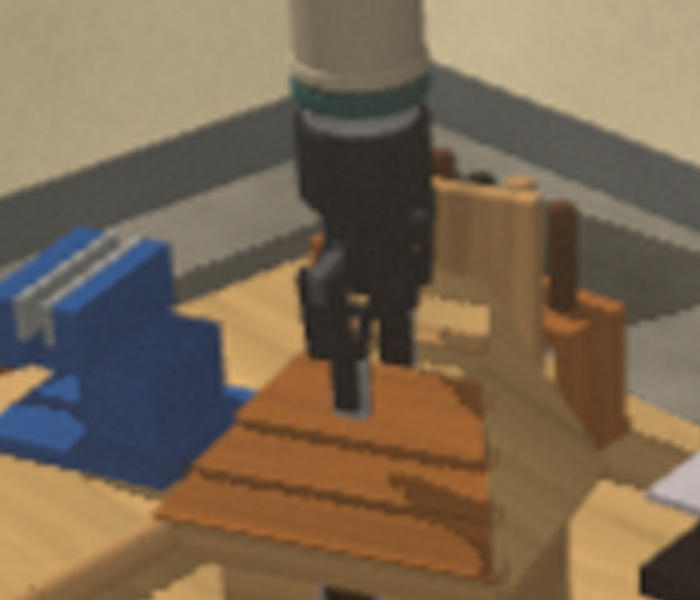

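>>> send_rows(commands=[[[-0.05, 0, 0], 0, 0.68], [[-0.2, 0, 0], 0, 0.7], [[-0.6, 0, 0], 0, 0.8], [[-1, 0, 0], 0, 1], [[-1, 0, 0], 0, 1]])

```text
clock: 22.88
tool_pos: [0.5947, 0.2535, 0.2903]
orientation: [[0.008, 0.906, 0.424], [0.003, 0.424, -0.906], [-1.0, 0.009, 0.0]]
ft_force: [0.0, -0.0, -0.3]
grip_width: 1.0
```

>>> send_rows(commands=[[[0, -0.2, 0.5], 0.1, 1], [[0, -0.5, 1], 0.2, 1], [[0, -0.5, 1], 0.2, 1], [[0, -0.5, 1], 0.2, 1]])

```text
clock: 23.38
tool_pos: [0.5892, 0.1419, 0.2853]
orientation: [[-0.0, 0.945, 0.327], [0.001, 0.327, -0.945], [-1.0, -0.0, -0.001]]
ft_force: [-0.3, 1.4, 0.0]
grip_width: 1.0
```

```bash
python3 -c "
from h import *
draw('scene','s14',names=('eaves','long','mid'),crop=(330,240,470,360),k=5)
draw('side','d14',names=('eaves','long','mid'),crop=(230,130,350,250),k=5)
draw('wrist','w14',names=('eaves','long','mid'),k=1)
c=camera('scene'); print(ray(c,325,258,0.02))
plan([(0.448,-0.082,0.2,7.5)])
"
```

```text
[0.39127518 0.07750387 0.02      ]
now [0.5892 0.143  0.285 ] yaw 19.24 tilt -1.0 F [-0.2  0.   0.4] grip 0.998 t 23.57 J [-34.  32.  29.  91. -17.  62.  18.]
  call [0.41, -1.0, 0.8] 0.189 rows 3  -> [0.521 0.035 0.244] 13.6
  call [0.44, -0.984, 0.962] 0.202 rows 3  -> [ 0.448 -0.082  0.2  ] 7.5
```

View pics/s14.png

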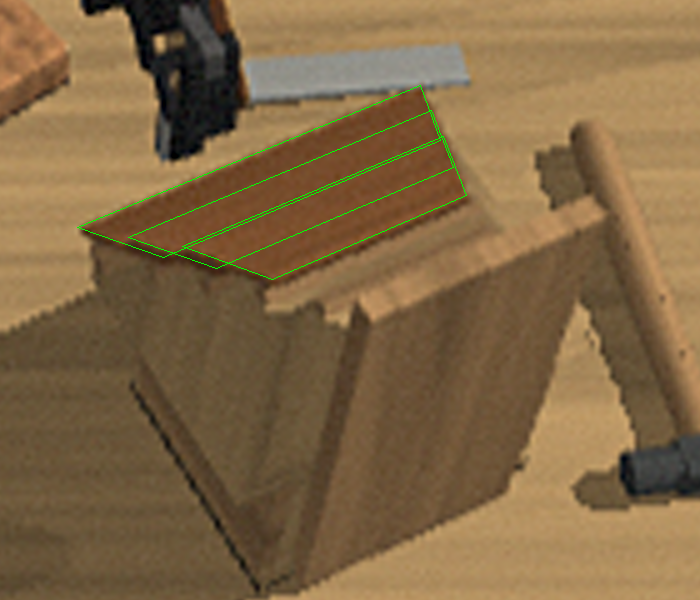

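View pics/d14.png

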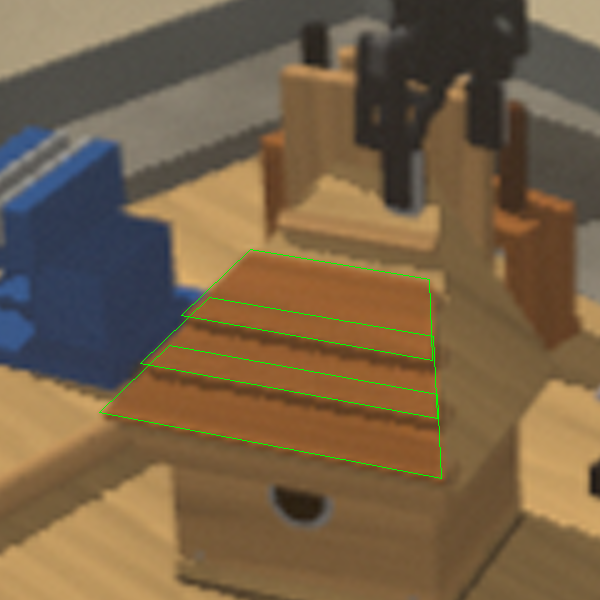

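View pics/w14.png

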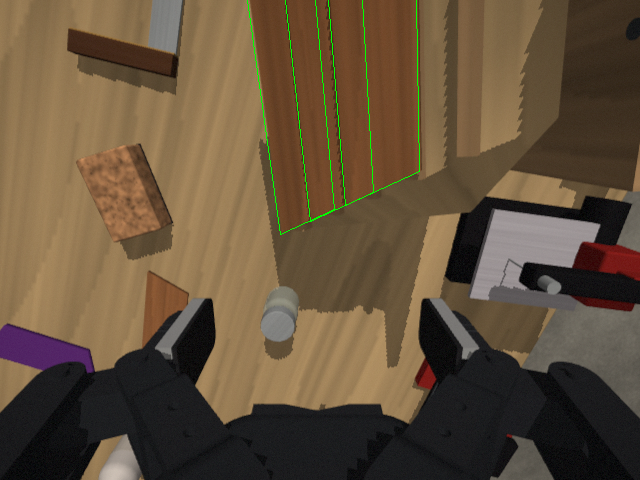

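Both overlays match the middle strip's expected outline. Next, the short strip.

>>> send_rows(commands=[[[0.2, -0.5, 0.4], 0.1, 1], [[0.4, -1, 0.8], 0.19, 1], [[0.4, -1, 0.8], 0.19, 1], [[0.4, -1, 0.8], 0.19, 1]])

```text
clock: 24.08
tool_pos: [0.5213, 0.0337, 0.2454]
orientation: [[0.0, 0.973, 0.232], [0.001, 0.232, -0.973], [-1.0, 0.0, -0.0]]
ft_force: [1.9, 0.3, 0.1]
grip_width: 1.004
```

```bash
python3 -c "
from h import *
plan([(0.448,-0.082,0.2,7.5)])
"
```

```text
now [0.5213 0.0337 0.2454] yaw 13.41 tilt -1.0 F [1.9 0.3 0.1] grip 1.004 t 24.07 J [-27.  27.  30. 107. -17.  51.  25.]
  call [0.454, -0.982, 0.955] 0.197 rows 3  -> [ 0.448 -0.082  0.2  ] 7.5
```

>>> send_rows(commands=[[[0.2, -0.5, 0.48], 0.1, 0.9], [[0.45, -0.98, 0.955], 0.197, 0.74], [[0.45, -0.98, 0.955], 0.197, 0.74], [[0.45, -0.98, 0.955], 0.197, 0.74]])

```text
clock: 24.58
tool_pos: [0.4488, -0.0823, 0.2004]
orientation: [[0.001, 0.992, 0.13], [0.0, 0.13, -0.992], [-1.0, 0.001, -0.0]]
ft_force: [0.9, -0.0, -0.7]
grip_width: 0.743
```

>>> send_rows(commands=[[[0.5, 0, 0], 0, 0.74], [[0.9, 0, 0], 0, 0.74], [[0.9, 0, 0], 0, 0.74], [[0.9, 0, 0], 0, 0.74]])

```text
clock: 25.08
tool_pos: [0.4497, -0.0817, 0.1113]
orientation: [[0.002, 0.991, 0.132], [0.0, 0.132, -0.991], [-1.0, 0.002, 0.0]]
ft_force: [0.3, -1.0, -0.9]
grip_width: 0.739
```

```bash
python3 -c "
from h import *
plan([(0.448,-0.082,0.02,7.5)])
w=camera('wrist'); im=w['color'][:,:,::-1].copy()
p=prism('short')@Rm(.132).T+[.4479,-.0817,0]
cv2.polylines(im,[proj(w,p)[4:].astype(int)],True,(0,255,0)); cv2.imwrite('pics/w15.png',im)
"
```

```text
now [ 0.4497 -0.0817  0.1113] yaw 7.59 tilt -1.0 F [ 0.3 -1.  -0.9] grip 0.739 t 25.07 J [ -9.  34.  22. 124. -28.  27.  44.]
  call [0.913, -0.017, 0.0] 0.003 rows 2  -> [ 0.448 -0.082  0.02 ] 7.5
```

View pics/w15.png

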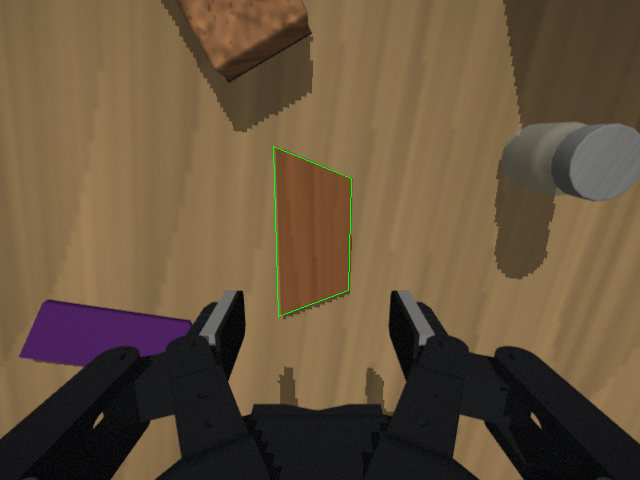

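>>> send_rows(commands=[[[0.2, -0.01, 0], 0, 0.74], [[0.4, -0.01, 0], 0, 0.74], [[0.6, -0.01, 0], 0, 0.74], [[0.6, -0.01, 0], 0, 0.74]])

```text
clock: 25.62
tool_pos: [0.4475, -0.0823, 0.0508]
orientation: [[0.001, 0.991, 0.131], [0.0, 0.131, -0.991], [-1.0, 0.001, -0.0]]
ft_force: [-0.4, 0.2, 0.4]
grip_width: 0.739
```

```bash
python3 -c "
from h import *
plan([(0.448,-0.082,-0.003,7.5)])
"
```

```text
now [ 0.4475 -0.0823  0.0508] yaw 7.5 tilt -1.0 F [-0.4  0.2  0.4] grip 0.739 t 25.62 J [ -3.  40.  15. 126. -34.  18.  48.]
  call [0.538, 0.005, -0.003] 0.0 rows 1  -> [ 0.448 -0.082 -0.003] 7.5
```

>>> send_rows(commands=[[[0.1, 0, 0], 0, 0.74], [[0.25, 0, 0], 0, 0.74], [[0.25, 0, 0], 0, 0.74]])

```text
clock: 26.0
tool_pos: [0.4469, -0.0825, 0.0252]
orientation: [[-0.0, 0.991, 0.13], [0.0, 0.13, -0.991], [-1.0, -0.0, -0.0]]
ft_force: [0.1, 0.3, 0.1]
grip_width: 0.733
```

```bash
python3 -c "
from h import *
plan([(0.448,-0.082,-0.003,7.5)])
print(read_state()['joints'])
"
```

```text
now [ 0.4469 -0.0825  0.0252] yaw 7.48 tilt -1.0 F [0.1 0.3 0.1] grip 0.733 t 26.0 J [ -1.  43.  12. 126. -37.  14.  51.]
  call [0.282, 0.012, -0.003] -0.001 rows 1  -> [ 0.448 -0.082 -0.003] 7.5
[ -1.32922056  43.21305195  12.23414616 126.24147643 -37.04899782
  13.95324874  51.36109321]
```

>>> send_rows(commands=[[[0.02, 0.005, 0], 0, 0.74], [[0.04, 0.005, 0], 0, 0.74]])

```text
clock: 26.25
tool_pos: [0.4478, -0.0826, 0.0217]
orientation: [[0.001, 0.991, 0.13], [-0.0, 0.13, -0.991], [-1.0, 0.001, 0.0]]
ft_force: [1.1, -0.1, 0.0]
grip_width: 0.741
```

```bash
python3 -c "
from h import *
plan([(0.448,-0.082,-0.003,7.5)])
print(read_state()['joints'])
"
```

```text
now [ 0.4478 -0.0826  0.0217] yaw 7.49 tilt -1.0 F [ 1.1 -0.1  0. ] grip 0.741 t 26.25 J [ -2.  44.  13. 126. -40.  14.  54.]
  call [0.247, 0.002, -0.005] -0.0 rows 1  -> [ 0.448 -0.082 -0.003] 7.5
[ -1.6784941   43.73642838  12.75344965 126.22309958 -39.79042574
  13.79760118  54.05819794]
```

>>> send_rows(commands=[[[0.03, 0, 0], 0, 0.74], [[0.06, 0, 0], 0, 0.74], [[0.09, 0, 0], 0, 0.74], [[0.1, 0, 0], 0, 0.74]])

```text
clock: 26.75
tool_pos: [0.4474, -0.0825, 0.0114]
orientation: [[0.0, 0.991, 0.13], [-0.0, 0.13, -0.991], [-1.0, 0.0, 0.0]]
ft_force: [0.4, 0.2, -0.1]
grip_width: 0.74
```

```bash
python3 -c "
from h import *
plan([(0.448,-0.082,-0.003,7.5)])
print(read_state()['joints'])
"
```

```text
now [ 0.4474 -0.0825  0.0114] yaw 7.49 tilt -1.0 F [ 0.4  0.2 -0.1] grip 0.74 t 26.75 J [ -3.  45.  14. 126. -48.  14.  62.]
  call [0.144, 0.006, -0.004] -0.0 rows 1  -> [ 0.448 -0.082 -0.003] 7.5
[ -2.65016497  45.2532082   14.23072244 126.36302968 -47.75126042
  13.63333082  61.89138332]
```

>>> send_rows(commands=[[[0.03, 0.005, 0], 0, 0.74], [[0.06, 0.005, 0], 0, 0.74], [[0.09, 0.005, 0], 0, 0.74], [[0.09, 0.005, 0], 0, 0.74]])

```text
clock: 27.25
tool_pos: [0.4477, -0.0824, 0.0021]
orientation: [[-0.0, 0.992, 0.13], [-0.0, 0.13, -0.992], [-1.0, -0.0, -0.0]]
ft_force: [-0.3, 0.2, -0.3]
grip_width: 0.739
```

```bash
python3 -c "
from h import *
plan([(0.448,-0.082,-0.003,7.5)])
print(read_state()['joints'])
"
```

```text
now [ 0.4477 -0.0824  0.0021] yaw 7.47 tilt -1.0 F [-0.3  0.2 -0.3] grip 0.739 t 27.25 J [ -3.  47.  15. 126. -54.  14.  68.]
  call [0.051, 0.003, -0.004] -0.001 rows 1  -> [ 0.448 -0.082 -0.003] 7.5
[ -3.28056946  46.59375138  15.19364692 126.36799732 -54.08376004
  13.59371462  68.0750705 ]
```

>>> send_rows(commands=[[[0.02, 0, 0], 0, 0.74], [[0.04, 0, 0], 0, 0.74], [[0.055, 0, 0], 0, 0.74], [[0.055, 0, 0], 0, 0.74]])

```text
clock: 27.75
tool_pos: [0.4477, -0.0825, -0.0033]
orientation: [[-0.0, 0.991, 0.13], [0.0, 0.13, -0.991], [-1.0, -0.0, -0.0]]
ft_force: [-0.0, -0.5, -0.2]
grip_width: 0.744
```

```bash
python3 -c "
from h import *
plan([(0.448,-0.082,-0.003,7.5)])
print(read_state()['joints'])
"
```

```text
now [ 0.4477 -0.0825 -0.0033] yaw 7.48 tilt -1.0 F [-0.  -0.5 -0.2] grip 0.744 t 27.75 J [ -4.  47.  16. 126. -58.  14.  72.]
  call [-0.003, 0.004, -0.004] -0.001 rows 1  -> [ 0.448 -0.082 -0.003] 7.5
[ -3.58041701  47.37325292  15.66372649 126.40507704 -57.84812062
  13.56956682  71.76521011]
```

>>> send_rows(commands=[[[0, 0, 0], 0, 0.5], [[0, 0, 0], 0, 0.5], [[0, 0, 0], 0, 0.5]])

```text
clock: 28.12
tool_pos: [0.4478, -0.0825, -0.003]
orientation: [[0.0, 0.992, 0.13], [0.0, 0.13, -0.992], [-1.0, 0.0, -0.0]]
ft_force: [-0.1, -1.0, 4.9]
grip_width: 0.625
```

```bash
python3 -c "
from h import *
plan([])"
```

```text
now [ 0.4478 -0.0825 -0.003 ] yaw 7.47 tilt -1.0 F [-0.1 -1.   4.9] grip 0.625 t 28.12 J [ -4.  47.  16. 126. -58.  14.  72.]
```

>>> send_rows(commands=[[[-0.1, 0, 0], 0, 0.5], [[-0.2, 0, 0], 0, 0.5], [[-0.35, 0, 0], 0, 0.5], [[-0.5, 0, 0], 0, 0.5], [[-0.5, 0, 0], 0, 0.5]])

```text
clock: 28.75
tool_pos: [0.4485, -0.0825, 0.0476]
orientation: [[0.002, 0.991, 0.131], [-0.001, 0.131, -0.991], [-1.0, 0.002, 0.001]]
ft_force: [0.6, -0.7, -0.9]
grip_width: 0.622
```

>>> send_rows(commands=[[[-0.3, 0, 0], 0, 0.5], [[-0.6, 0, 0], 0, 0.5], [[-1, 0, 0], 0, 0.5], [[-1, 0, 0], 0, 0.5]])

```text
clock: 29.25
tool_pos: [0.4493, -0.0828, 0.1484]
orientation: [[0.004, 0.991, 0.131], [-0.001, 0.131, -0.991], [-1.0, 0.004, 0.001]]
ft_force: [-0.7, -0.0, -0.3]
grip_width: 0.621
```

```bash
python3 -c "
from h import *
plan([(0.55,0.05,0.3,18),(0.58,0.18,0.3,25.1)])
draw('wrist','w16',names=(),k=1)"
```

```text
now [ 0.4493 -0.0828  0.1484] yaw 7.52 tilt -0.99999 F [-0.7 -0.  -0.3] grip 0.621 t 29.25 J [-21.  34.  41. 123. -39.  37.  55.]
  call [-1.0, 0.773, -0.781] -0.23 rows 3  -> [0.516 0.005 0.248] 14.4
  call [-0.516, 0.445, -0.353] -0.119 rows 2  -> [0.55 0.05 0.3 ] 18.0
  call [0.0, 0.601, -1.0] -0.207 rows 2  -> [0.576 0.164 0.3  ] 24.2
  call [0.0, 0.101, -0.134] -0.03 rows 1  -> [0.58 0.18 0.3 ] 25.1
```

View pics/w16.png

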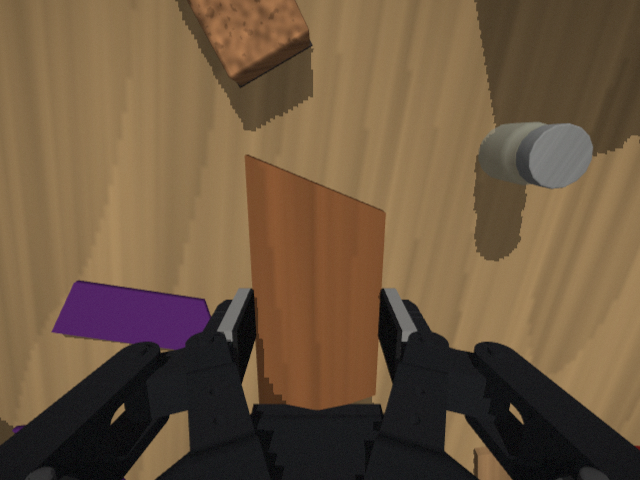

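Held well. On to the roof.

>>> send_rows(commands=[[[-0.4, 0.2, -0.2], -0.08, 0.5], [[-0.8, 0.4, -0.4], -0.15, 0.5], [[-1, 0.77, -0.78], -0.23, 0.5], [[-1, 0.77, -0.78], -0.23, 0.5]])

```text
clock: 29.8
tool_pos: [0.5166, 0.0093, 0.2463]
orientation: [[0.002, 0.967, 0.256], [0.002, 0.256, -0.967], [-1.0, 0.002, -0.001]]
ft_force: [-0.6, -1.7, -0.9]
grip_width: 0.622
```

>>> send_rows(commands=[[[-0.26, 0.22, -0.18], -0.06, 0.5], [[-0.52, 0.44, -0.35], -0.12, 0.5], [[-0.52, 0.44, -0.35], -0.12, 0.5]])

```text
clock: 30.18
tool_pos: [0.5491, 0.0512, 0.2983]
orientation: [[0.001, 0.95, 0.312], [0.001, 0.312, -0.95], [-1.0, 0.001, -0.0]]
ft_force: [0.3, -0.1, 0.3]
grip_width: 0.621
```

```bash
python3 -c "
from h import *
plan([(0.595,0.2,0.3,25.1),(0.617,0.2654,0.26,25.1)])"
```

```text
now [0.5491 0.0512 0.2983] yaw 18.16 tilt -1.0 F [ 0.3 -0.1  0.3] grip 0.621 t 30.18 J [-39.  31.  49.  99. -26.  63.  36.]
  call [-0.013, 0.708, -1.0] -0.182 rows 2  -> [0.585 0.168 0.3  ] 23.6
  call [-0.004, 0.217, -0.251] -0.049 rows 1  -> [0.595 0.2   0.3  ] 25.1
  call [0.4, 0.477, -0.499] -0.0 rows 2  -> [0.617 0.265 0.26 ] 25.1
```

>>> send_rows(commands=[[[0, 0.35, -0.5], -0.09, 0.5], [[0, 0.7, -1], -0.18, 0.5], [[0, 0.7, -1], -0.18, 0.5]])

```text
clock: 30.55
tool_pos: [0.5826, 0.1717, 0.2952]
orientation: [[-0.005, 0.915, 0.404], [0.001, 0.404, -0.915], [-1.0, -0.004, -0.003]]
ft_force: [-0.9, -1.4, -0.2]
grip_width: 0.622
```

>>> send_rows(commands=[[[0, 0.3, -0.3], -0.05, 0.5], [[0, 0.5, -0.6], -0.05, 0.5], [[0, 0.6, -0.75], -0.05, 0.5], [[0, 0.6, -0.75], -0.05, 0.5]])

```text
clock: 31.05
tool_pos: [0.6084, 0.2585, 0.2974]
orientation: [[-0.002, 0.907, 0.421], [-0.001, 0.421, -0.907], [-1.0, -0.002, 0.0]]
ft_force: [0.5, -1.2, 0.6]
grip_width: 0.617
```

```bash
python3 -c "
from h import *
rel();plan([(0.617,0.2654,0.23,25.1)])
draw('side','d17',names=('eaves','short'),crop=(220,80,360,200),k=5)"
```

```text
t 31.05 tcp along 0.0716 lat -0.0032 z 0.2974 yaw 24.89 F [ 0.5 -1.2  0.6] T [-0.01  0.   -0.  ] g 0.617
now [0.6084 0.2585 0.2974] yaw 24.89 tilt -1.0 F [ 0.5 -1.2  0.6] grip 0.617 t 31.05 J [-49.  40.  45.  81. -29.  71.  24.]
  call [0.674, 0.107, -0.026] -0.007 rows 2  -> [0.617 0.265 0.23 ] 25.1
```

View pics/d17.png

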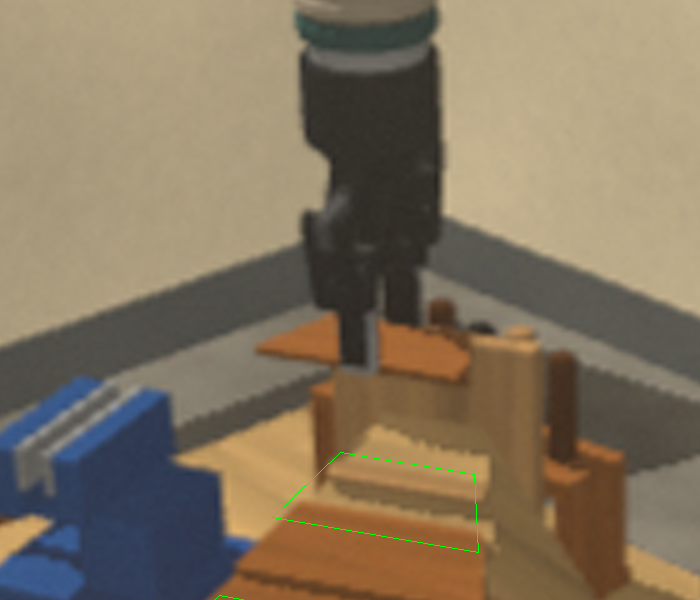

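>>> send_rows(commands=[[[0.2, 0.1, -0.02], -0.007, 0.5], [[0.4, 0.1, -0.02], -0.007, 0.5], [[0.65, 0.1, -0.02], -0.007, 0.5], [[0.65, 0.1, -0.02], -0.007, 0.5], [[0.65, 0.1, -0.02], -0.007, 0.5]])

```text
clock: 31.72
tool_pos: [0.6178, 0.2643, 0.2342]
orientation: [[0.001, 0.906, 0.423], [-0.0, 0.423, -0.906], [-1.0, 0.001, 0.001]]
ft_force: [0.7, -0.0, 0.0]
grip_width: 0.622
```

>>> send_rows(commands=[[[0.1, 0, 0], 0, 0.5], [[0.15, 0, 0], 0, 0.5], [[0.15, 0, 0], 0, 0.5]])

```text
clock: 32.1
tool_pos: [0.6169, 0.2652, 0.2183]
orientation: [[-0.001, 0.906, 0.424], [-0.0, 0.424, -0.906], [-1.0, -0.001, -0.0]]
ft_force: [-0.1, 0.5, -1.1]
grip_width: 0.623
```

```bash
python3 -c "
from h import *
rel()"
```

```text
t 32.1 tcp along 0.0821 lat -0.0008 z 0.2183 yaw 25.1 F [-0.1  0.5 -1.1] T [-0.01  0.04 -0.03] g 0.623
```

Lowering to just above the predicted contact height (0.206).

>>> send_rows(commands=[[[0.04, 0.005, 0], 0, 0.5], [[0.08, 0.005, 0], 0, 0.5], [[0.1, 0.005, 0], 0, 0.5], [[0.1, 0.005, 0], 0, 0.5]])

```text
clock: 32.6
tool_pos: [0.6175, 0.2653, 0.2086]
orientation: [[-0.0, 0.906, 0.424], [-0.0, 0.424, -0.906], [-1.0, -0.0, -0.0]]
ft_force: [0.0, 0.0, -0.4]
grip_width: 0.624
```

>>> send_rows(commands=[[[0.015, 0, 0], 0, 0.5], [[0.015, 0, 0], 0, 0.5]])

```text
clock: 32.85
tool_pos: [0.6176, 0.2653, 0.2072]
orientation: [[-0.0, 0.906, 0.424], [-0.0, 0.424, -0.906], [-1.0, -0.0, -0.0]]
ft_force: [0.8, -0.3, -0.0]
grip_width: 0.623
```

```bash
python3 -c "
from h import *
rel()"
```

```text
t 32.85 tcp along 0.0828 lat -0.001 z 0.2072 yaw 25.09 F [ 0.8 -0.3 -0. ] T [-0.05 -0.06  0.01] g 0.623
```

>>> send_rows(commands=[[[0.01, 0, 0], 0, 0.5], [[0.01, 0, 0], 0, 0.5]])

```text
clock: 33.1
tool_pos: [0.6176, 0.2653, 0.2063]
orientation: [[-0.0, 0.906, 0.424], [0.0, 0.424, -0.906], [-1.0, 0.0, -0.0]]
ft_force: [-0.0, 0.1, -0.9]
grip_width: 0.623
```

>>> send_rows(commands=[[[0.01, 0, 0], 0, 0.5], [[0.01, 0, 0], 0, 0.5]])

```text
clock: 33.35
tool_pos: [0.6177, 0.2653, 0.206]
orientation: [[0.0, 0.906, 0.424], [0.0, 0.424, -0.906], [-1.0, 0.001, -0.0]]
ft_force: [-2.2, 0.0, 3.9]
grip_width: 0.62
```

Contact is at 0.206, as predicted. Releasing.

>>> send_rows(commands=[[[-0.006, 0, 0], 0, 0.5], [[-0.006, 0, 0], 0, 0.66], [[-0.006, 0, 0], 0, 0.66], [[-0.006, 0, 0], 0, 0.66]])

```text
clock: 33.85
tool_pos: [0.6171, 0.2651, 0.2056]
orientation: [[-0.001, 0.906, 0.424], [-0.0, 0.424, -0.906], [-1.0, -0.001, -0.0]]
ft_force: [-3.1, -2.2, 2.0]
grip_width: 0.666
```

```bash
python3 -c "
from h import *
rel()
draw('side','d18',names=(),crop=(220,80,360,200),k=5)"
```

```text
t 33.85 tcp along 0.0823 lat -0.001 z 0.2056 yaw 25.08 F [-3.1 -2.2  2. ] T [-0.24  0.5  -0.02] g 0.666
```

View pics/d18.png

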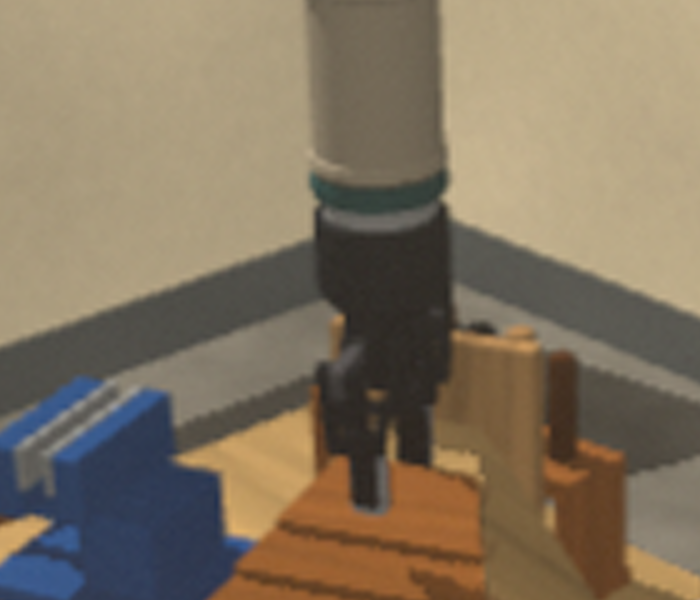

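The hand is lightly touching something behind it (about 4 N). Lifting straight up without opening further.

>>> send_rows(commands=[[[-0.05, 0, 0], 0, 0.655], [[-0.15, 0, 0], 0, 0.655], [[-0.4, 0, 0], 0, 0.655], [[-0.9, 0, 0], 0, 0.655], [[-1, 0, 0], 0, 0.655]])

```text
clock: 34.52
tool_pos: [0.6202, 0.2653, 0.3107]
orientation: [[0.008, 0.906, 0.424], [0.002, 0.424, -0.906], [-1.0, 0.008, 0.001]]
ft_force: [-0.3, 0.2, -0.7]
grip_width: 0.655
```

>>> send_rows(commands=[[[0, -0.3, 0.5], 0, 0.7], [[0, -0.7, 1], 0, 0.7], [[0, -1, 1], 0, 0.7], [[0, -1, 1], 0, 0.7]])

```text
clock: 35.02
tool_pos: [0.5683, 0.1307, 0.3065]
orientation: [[-0.0, 0.907, 0.421], [0.001, 0.421, -0.907], [-1.0, 0.0, -0.001]]
ft_force: [0.9, -0.0, 0.8]
grip_width: 0.7
```

```bash
python3 -c "
from h import *
plan([])
N=('eaves','long','mid','short')
draw('scene','s19',names=N,crop=(330,240,470,360),k=5)
draw('side','d19',names=N,crop=(230,130,350,250),k=5)
draw('side','d19b',names=(),crop=(230,130,350,250),k=5)
draw('wrist','w19',names=N,k=1)
"
```

```text
now [0.5683 0.1307 0.3065] yaw 24.9 tilt -1.0 F [ 0.9 -0.   0.8] grip 0.7 t 35.02 J [-44.  33.  47.  93. -26.  66.  34.]
```

View pics/s19.png

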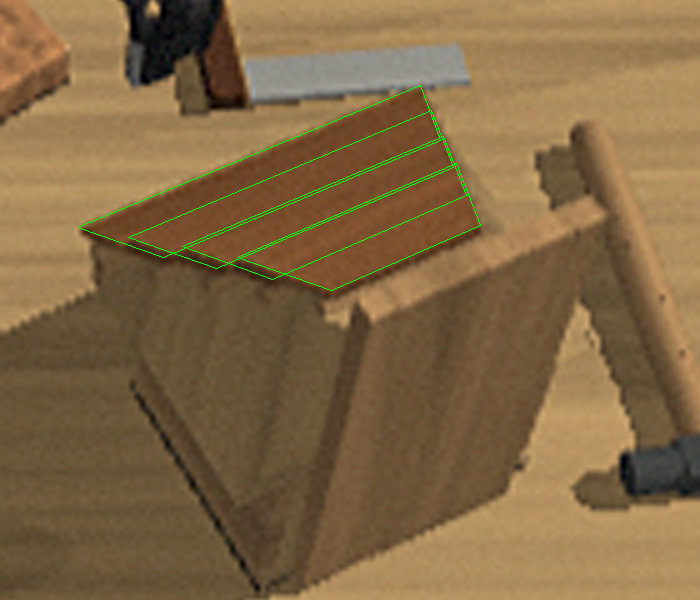

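View pics/d19.png

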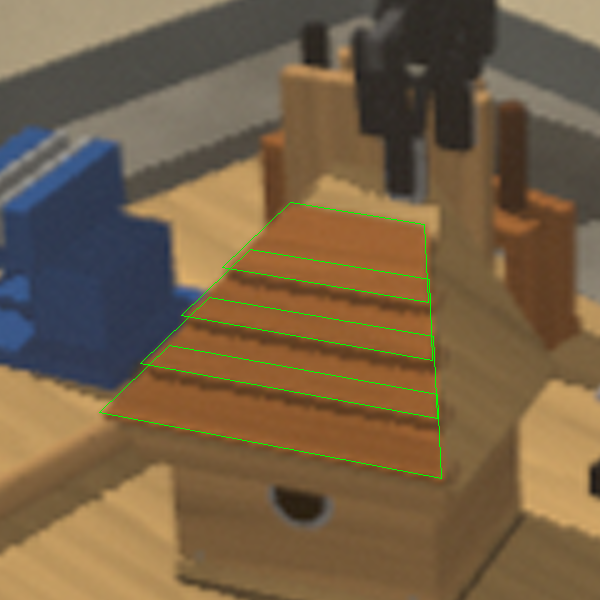

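View pics/d19b.png

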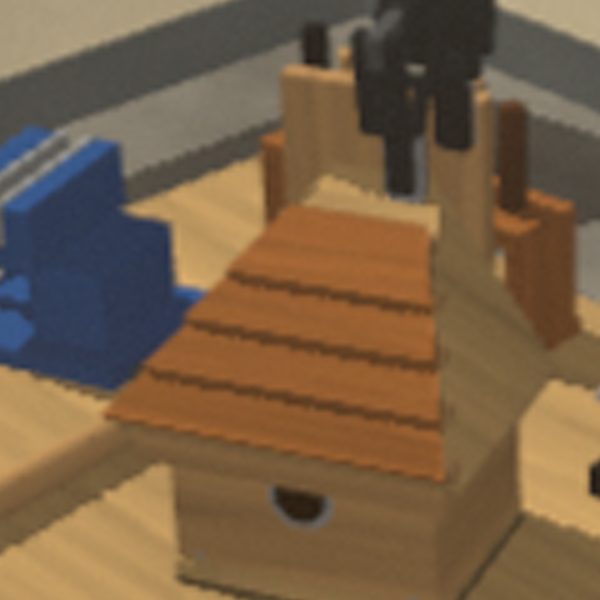

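View pics/w19.png

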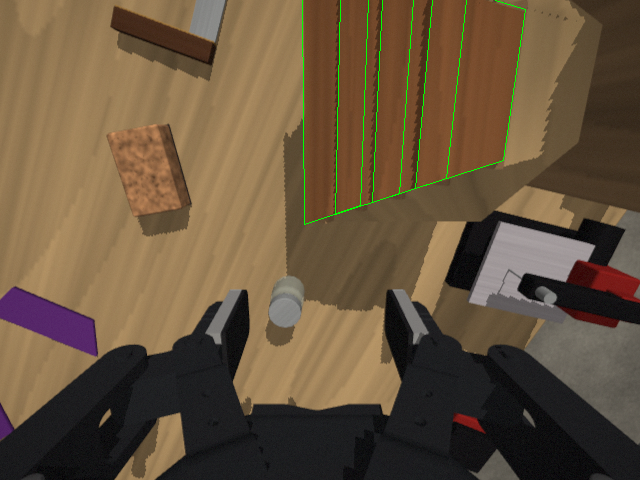

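```bash
python3 -c "
from h import *
draw('wrist','w20',names=('eaves','long','mid','short'),k=4,crop=(310,100,510,230))
draw('wrist','w20b',names=(),k=4,crop=(310,100,510,230))
"
```

```text
(no output)
```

View pics/w20.png

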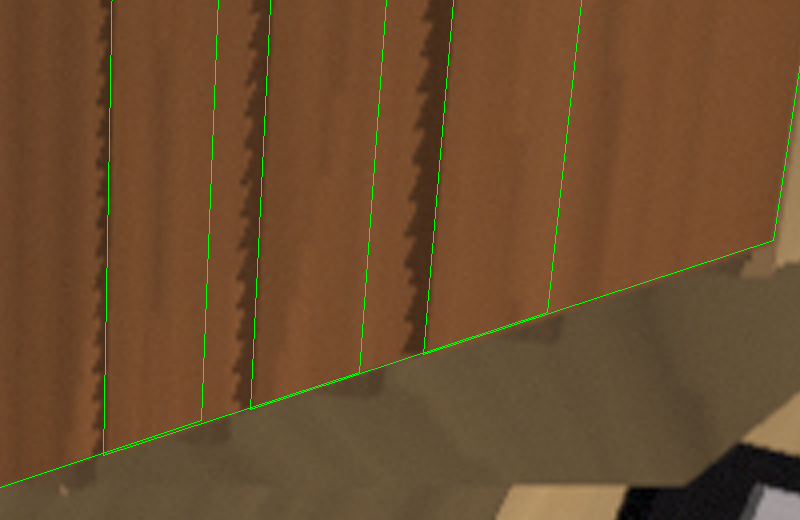

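View pics/w20b.png

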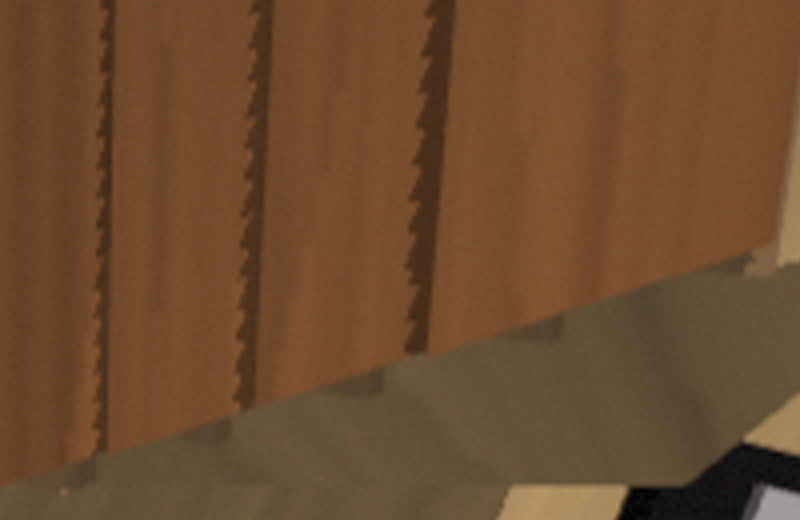

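The tail edges agree with the expected lines to about 1 px (under 1 mm). Letting the arm settle, then handing in.

>>> send_rows(commands=[[[0, 0, 0], 0, 0.7], [[0, 0, 0], 0, 0.7], [[0, 0, 0], 0, 0.7]])

```text
clock: 35.7
tool_pos: [0.5695, 0.1324, 0.3058]
orientation: [[-0.0, 0.906, 0.424], [-0.0, 0.424, -0.906], [-1.0, -0.0, 0.0]]
ft_force: [-0.3, 0.8, 0.8]
grip_width: 0.702
```

```bash
python3 -c "
from h import *
rel(); print(sign_off())"
```

```text
t 35.7 tcp along -0.0169 lat -0.1011 z 0.3058 yaw 25.09 F [-0.3  0.8  0.8] T [-0.02  0.02  0.  ] g 0.702
the job is handed in; nothing more can be done
None
```

I laid the long, middle and short strips in that order and handed the job in at 35.7 s. Each one was gripped across its width, lowered level until it touched, and released so its lower edge dropped flat onto the course below.

- **Placement:** in the last overlays from all three cameras, every strip sat on its expected outline to about 1 pixel. In the wrist view that is under 1 mm at the lower edges. I did not run a separate numerical fit of the laid strips.
- **Flatness:** I judged this by eye from the side and wrist pictures, where each strip looks flat on the course below.
- **Contact:** the hand was clear of everything at the end, with only noise-level force. Contact with the box stayed low, with at most about 11 N on the wrist when the long strip touched down. After I released the short strip, the open hand leaned lightly (about 4 N) on something, probably the backboard or the slope, until I lifted it away.
- **Bystanders:** I saw none move in the pictures, but I did not measure them.

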